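# Load a stepped bush into the grinder's feed chute

## Robot

A 6-joint arm with a two-finger parallel gripper is mounted at the origin on the work surface. World frame = base frame: x ahead of the robot, y to its left, z up, the work surface at z = 0. Lengths are in m, angles in rad, forces in N, time in s.
With the tool pointing down it reaches from about 0.3 to 0.775 m from the base axis. Payload 14.6 kg.
Tool frame: the origin (TCP) lies on the centre line of the jaws, within the pads' length; the fingertips stand 19 mm ahead of it and the grasp point (between the pads) is the TCP (ctrl.tip_reach is the distance from the TCP to the fingertips, in m); x points along the fingers, y is the direction in which the jaws open and shut, and the axes are right-handed (so a half turn about x gives the same grasp; the last joint's range is limited). The gripper opens to 94 mm and grips with 3 to 60 N. Pads are 16 mm wide; open, the fingers measure 119 mm over their backs; the gripper's body (75 mm by 177 mm) begins 78 mm behind the grasp point.
Start: joints at [1.093, 0.3, 1.521, -0, 1.321, -0.067], TCP at [0.22, 0.504, 0.201] pointing down, gripper open.
Joint ranges: [-3.03, 3.03], [-0.79, 2.21], [0.23, 2.52], [-1.04, 4.18], [0, 3.07], [-2.55, 2.55]. Speed limits (rad/s): [2.22, 2.22, 2.57, 3.14, 3.14, 3.14].

## Interface

Orientations are given as [roll, pitch, yaw] about the fixed x, y, z axes, in that order (R = Rz(yaw) Ry(pitch) Rx(roll)).
In Python, from station import ctrl, optics, models gives the robot as it stands. The module is installed in compiled form; this text tells all that it offers.
- The arm moves only by the tool arm_command, never from a script. Its argument "deltas" is a list of rows, each an object with "translation": the shift along the tool's x, y, z in units of 25 mm (1.0 is 25 mm), a list of three; "turn": the turn, a rotation vector about the tool's x, y, z in units of 5 degrees (1.0 is 5 degrees), a list of three. In form: [{"translation": [x, y, z], "turn": [rx, ry, rz]}, ...]. A call has 1 to 12 rows; each row is the pose to reach, as a shift and turn from the pose commanded when the call began, along the tool's axes at that moment; what a row does not reach only later rows make up. A row lasts 1/12 s, in which the tool goes at most 41.7 mm and 7.16 degrees, less where a joint would pass 70% of its speed; a pose out of reach is approached as far as the arm can. A call with a gripper value outside its range is refused whole. "gripper" is the finger opening in mm, from 0 to 94, set as the call begins (left out, the last holds). The fingers move at their own pace and stop on an object; "force" is the grip in N (left out, the last holds). Time passes only in rows, so rows that repeat a pose let the fingers close. It gives the time, the measured TCP pose, the force and the opening at its end, in the units of the state.
- ctrl.get_obs(): the state, without advancing time (a new reading comes with each control period).
- optics.camera(name): name is "scene" or "top" or "wrist"; returns the picture (480x640x3 uint8, red, green, blue); there is no depth.
- optics.get_calibration(name): a dict with "K" (3x3 intrinsics, pixels), "origin" and "orientation" of the camera in the world. Camera axes: x right, y down, z forward; pixel columns grow to the right and rows downward; lengths in m; the calibration is good to about 2 mm. A picture is of the moment at which its call begins: read the wrist's pose just before it. get_calibration takes no time and is no camera call; for the wrist camera it gives the pose at the moment of the call.
- ctrl.hand_in(): hands the job in, once; it reports no verdict.
Trained networks look in the newest picture that a camera, given by its name, has taken for a name from the list of things; names that differ only in an ending like _2 or _b are one class to them, and where a whole thing is asked for, a point or a joint stands for the part that bears it (a point fixed in the world has none). Each returns a list of dicts, best first, with "score" (0 to 1); they miss things now and then, are a little off and sometimes report something else, mostly with a low value. They report only what shows in the picture. A call takes as long as a camera call. They do not tell look-alikes from the thing itself.
- models.look_for(target, camera): "box" ([left, top, right, bottom] in pixels, round what is visible of it).
- models.cut_out(target, camera): "pixels" (480x640 bool, what is visible of it) and "box" ([left, top, right, bottom] in pixels, round what is visible of it).
- models.mark_of(target, camera): "at" ([column, row] in pixels: a listed point, or the origin of a listed thing).
The state is a dict: "time_s": time; "qpos": joint angles; "joint_vel": joint speeds; "tau": joint torques, N m; "ee_pos": TCP position; "eef_rot": TCP orientation; "force": force on the tool from outside, world axes, zero at the start; "moment": the same for the moment, N m; "grip_width": finger opening in m.
Only numpy, scipy, OpenCV 4.12 (cv2) and the standard library are available. Lean on these libraries where they do the work, as an engineer would, in place of code of your own. Each camera call takes 0.05 s, during which the arm holds its last target.

## Task

Take the stepped bush (the one with a thinner spigot at one end) out of the rail rack and rest it in the V-block to change your grip from its sides to its two ends, as the chute's walls leave no room for fingers beside it. Lower it, without dropping it, onto the floor of the upper part of the grinder's sloped feed chute with the spigot pointing downhill, then push it down from behind until the spigot rests against the spring stop, without forcing the stop open. Let go, leave the two plain bushes in the rack and disturb nothing else on the bench.

Things in the scene. Friction and masses are not known exactly. Their poses are not given: they have to be found in the camera images.
- bush: stepped steel bush, 0.4 to 0.6 kg, the only one with a step: body 44 mm diameter x 46 mm, then a spigot 28 mm diameter x 20 mm; 66 mm long in all, dark bore in both ends. Origin on its axis, halfway along; x along the axis to the spigot's end (body x = -33 to 13 mm, spigot 13 to 33 mm); centre of mass at x = -5 mm. It starts lying level in the rack, spigot pointing away from the robot
- bush_nose (a point): centre of the end face of the bush's spigot (33 mm from the origin along x)
- bush_butt (a point): centre of the end face of the bush's thick end (-33 mm along x)
- plain_a: a plain straight steel bush lying in the rack, 44 mm in diameter, 66 mm long, 0.64 kg, origin at its centre, x along its axis; to be left there
- plain_b: a second plain bush like plain_a
- rack_axis (a point): middle of the rail rack, on the axis of the bushes lying in it, 61 mm above the bench; x along the rack. A level V-shaped angle-iron rail on a wooden base, 260 mm long and 39 mm wide (narrower than the bushes, so fingers pass beside it), bolted down. Three bushes lie in it end to end in any order, 72 mm apart between centres, with about 6 mm between their ends
- vblock_seat (a point): centre of the axis of a bush resting in the V-block, 63 mm above the bench; x along the V (the bush may lie either way round). The steel block is bolted down, 46 mm long and 40 mm wide, so a centred bush overhangs it by 10 mm at each end and 2 mm at each side; 90 degree V, rims 14 mm below the bush's axis. It stands on a plate 85 x 75 x 8 mm
- chute: feed chute of the grinder, a straight steel channel, fixed. Origin on the middle of its floor right below the upstream face of the shut stop; x down the slope (12 degrees below level), y across, z square to the floor. Walls 51 mm apart inside, 59 mm outside, 36 mm high: a bush in it has its axis at z = 22 mm. It stays where it is laid; sliding it down takes about 1 to 3 N
- stop (a joint): spring stop: a steel flap 30 mm wide hanging across the chute from a pivot 58 mm above its floor, ending 10 mm above the floor; 0 when shut, growing (rad) as it is forced open downhill. A push of less than about 10 N by the bush does not move it; 16 N opens it by 0.3 rad. It springs shut
- stop_face (a point): point on the upstream face of the stop that the spigot's end meets, 22 mm above the chute's floor
- brush: bench brush 200 mm long, lying behind the V-block, origin under its middle; a bystander
- hammer: hammer 260 mm long with a wooden handle, lying at the back of the bench, origin under the middle; a bystander
- oil_can: aluminium oil can, 72 mm in diameter, 168 mm high with its spout, standing beyond the chute, origin at its base; a bystander
- file: file with a wooden handle, 255 mm long, lying close to the robot, origin under its ferrule; a bystander
- spare_wheel: grinding wheel 150 mm in diameter, 20 mm thick, lying flat between robot and chute, origin under its centre; a bystander
- chute_top (a point): middle of the floor's edge at the open upper end of the chute, 285 mm up the slope from the stop. At the lower end the stop's two pivot ears stand on the walls (chute x = -8 to 16 mm, up to z = 69 mm), and the grinder's wheels and housings begin at about chute x = 35 mm
Things that resemble listed ones, but are neither listed nor needed, are in the scene too. Of the things that look like the part that bears vblock_seat, the smaller one is meant. What is shaped like the bush but turquoise is not meant.

How it is judged:
On the way, in this order (a step that is already met when the one before it is completed fails the run):
1. the stepped bush rests in the V-block, let go (horizontal distance between bush and vblock_seat below 0.02 m and z of bush in the frame of vblock_seat below 0.004 m and angle between the x axis of bush and the x axis of vblock_seat, either way round below 0.1 rad and linear speed of bush below 0.02 m/s and contact force between the fingers and bush below 0.05 N), for 0.2 s.
2. it lies on the floor of the upper part of the chute, its spigot end pointing downhill and at least 60 mm short of the stop (z of bush in the frame of chute between 0.018 and 0.026 m and y of bush in the frame of chute between -0.007 and 0.007 m and x of bush_nose in the frame of chute below -0.06 m and x of bush in the frame of chute above -0.285 m and x of chute in the frame of bush above 0 m and angle between the x axis of bush and the x axis of chute, either way round below 0.12 rad), for 0.2 s.
At the end, for the whole second after the job is handed in: The stepped bush lies still on the chute floor (axis 18 to 26 mm above it, within 0.12 rad of its direction), the spigot end between 4 mm short of and 5 mm past the shut stop face, the stop below 0.08 rad, both plain bushes within 20 mm of their starts in the rack (x of bush_nose in the frame of chute between -0.004 and 0.005 m and z of bush in the frame of chute between 0.018 and 0.026 m and angle between the x axis of bush and the x axis of chute, either way round below 0.12 rad and value of joint stop below 0.08 rad and linear speed of bush below 0.01 m/s and distance of each of plain_a, plain_b from where it was at the start of the episode below 0.02 m); the robot touches nothing.
It fails at once if the stop is forced open (0.3 rad or more) (value of joint stop above 0.3 rad).
It fails at once if the bush is dropped on the bench (height (world z) of bush below 0.04 m).
It fails at once if the bush is dropped or slammed in the chute: it moves at over 0.35 m/s (a free fall of 6 mm) within 13 mm of lying on its floor (linear speed of bush above 0.35 m/s and z of bush in the frame of chute between 0 and 0.035 m and y of bush in the frame of chute between -0.03 and 0.03 m and x of bush in the frame of chute between -0.32 and 0.05 m).
It fails at once if something else on the bench is shifted by more than 30 mm (distance of any of plain_a, plain_b, brush, hammer, oil_can, file, spare_wheel from where it was at the start of the episode above 0.03 m).
It also fails if it takes over 64 s, if anything falls off the work surface, if the arm or the gripper's body presses on something with over 40 N, if the wrist force passes 120 N, or if a joint passes its speed limit or range.

## Working session

There is one attempt and no reset: what is moved stays moved. The work goes in short steps, Python scripts to look and compute and a tool call to move; the robot and the scene stay as the last step left them, time stands still between calls to the robot, and variables do not carry over. Pictures are saved under pics/ and viewed, and the job is handed in when it is done.

Besides the shell and the picture viewer there is one more tool, called after "Emit:" as name([rows], argument=value, ...), one row to a line, values as JSON. arm_command: Moves the arm, as the interface text tells. Its arguments: {"type":"object","properties":{"deltas":{"type":"array"},"gripper":{"type":"number"},"force":{"type":"number"}},"required":["deltas"]}

```bash
ls; mkdir -p pics; python3 - <<'E'
from station import ctrl, optics, models
import cv2, numpy as np
o=ctrl.get_obs(); print({k:np.round(v,4) if not isinstance(v,str) else v for k,v in o.items()}, ctrl.tip_reach)
for n in ("scene","top"):
    im=optics.camera(n); cv2.imwrite(f"pics/{n}0.png",im[:,:,::-1]); c=optics.get_calibration(n); print(n,c)
E
```

```text
pics
{'time_s': np.float64(0.0), 'qpos': array([ 1.0934,  0.3005,  1.5216,  0.    ,  1.3207, -0.0666]), 'joint_vel': array([ 0.0009,  0.0003, -0.0008,  0.0006, -0.0036, -0.0001]), 'tau': array([-1.50000e-03, -5.31819e+01, -3.52727e+01,  7.08000e-02,
        2.45000e-02, -1.00000e-04]), 'ee_pos': array([0.2195, 0.504 , 0.2008]), 'eef_rot': array([-1.6584,  1.5696, -2.0692]), 'force': array([ 0.487 ,  0.0641, -0.2424]), 'moment': array([0.0099, 0.024 , 0.0278]), 'grip_width': np.float64(0.0938)} 0.019
scene {'K': array([[444.76835542,   0.        , 323.90625243],
       [  0.        , 444.76835542, 241.29742139],
       [  0.        ,   0.        ,   1.        ]]), 'origin': array([0.90422446, 0.48620969, 0.67472783]), 'orientation': array([-2.25604417, -0.01084003,  2.55411532])}
top {'K': array([[559.88091604,   0.        , 318.86979584],
       [  0.        , 559.88091604, 240.10609758],
       [  0.        ,   0.        ,   1.        ]]), 'origin': array([ 0.34687715, -0.05591594,  1.50690043]), 'orientation': array([-3.02003689,  0.00697422, -1.58411435])}
```

View pics/scene0.png

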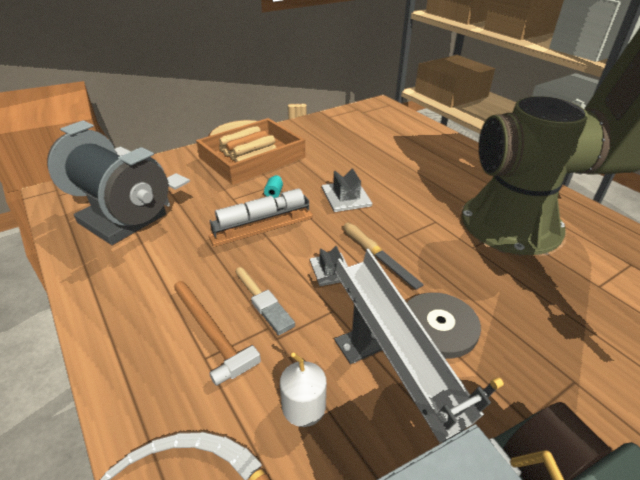

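View pics/top0.png

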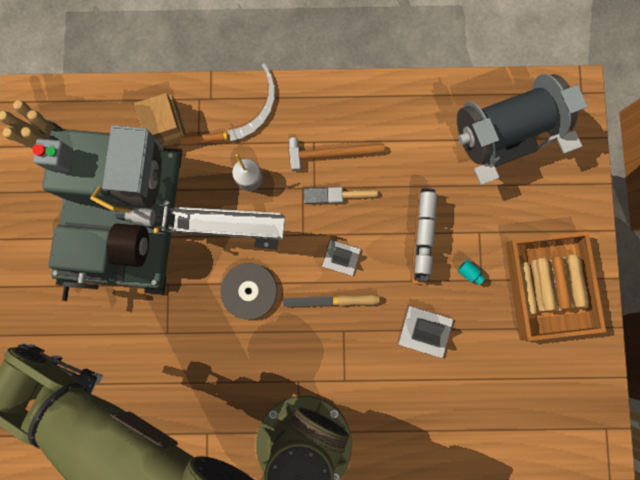

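```bash
cat > h.py <<'E'
import numpy as np, cv2
from scipy.spatial.transform import Rotation as Rn
from station import ctrl, optics, models
def rot(e): return Rn.from_euler('xyz',e).as_matrix()
def ray(c,px):
    d=np.linalg.inv(c['K'])@np.array([px[0],px[1],1.0]); return np.array(c['origin']),rot(c['orientation'])@d
def atz(c,px,z):
    o,d=ray(c,px); return o+d*(z-o[2])/d[2]
def proj(c,p):
    p=np.atleast_2d(p); q=(p-c['origin'])@rot(c['orientation']); u=q@c['K'].T; return u[:,:2]/u[:,2:]
def tri(obs):
    A=np.zeros((3,3));b=np.zeros(3)
    for c,px in obs:
        o,d=ray(c,px); d=d/np.linalg.norm(d); P=np.eye(3)-np.outer(d,d); A+=P;b+=P@o
    p=np.linalg.solve(A,b); return p,[float(np.linalg.norm((np.eye(3)-np.outer(d/np.linalg.norm(d),d/np.linalg.norm(d)))@(p-o))) for o,d in [ray(c,px) for c,px in obs]]
def crop(im,x0,y0,x1,y1,s,name):
    cv2.imwrite(name,cv2.resize(im[y0:y1,x0:x1,::-1],None,fx=s,fy=s,interpolation=cv2.INTER_CUBIC))
E
python3 - <<'E'
from h import *
T=cv2.imread('pics/top0.png')[:,:,::-1];S=cv2.imread('pics/scene0.png')[:,:,::-1]
a=cv2.resize(T[180:290,390:490],None,fx=4,fy=4,interpolation=2); b=cv2.resize(S[160:250,200:320],None,fx=3.3,fy=3.3,interpolation=2)
h=max(a.shape[0],b.shape[0]); p=lambda m:cv2.copyMakeBorder(m,0,h-m.shape[0],0,0,cv2.BORDER_CONSTANT)
cv2.imwrite('pics/c1.png',np.hstack([p(a),p(b)])[:,:,::-1])
a=cv2.resize(T[190:300,150:380],None,fx=3.4,fy=3.4,interpolation=2);cv2.imwrite('pics/c2.png',a[:,:,::-1])
optics.camera('top');
for n in ['bush','plain_a','rack_axis','bush_nose','bush_butt','vblock_seat','chute','chute_top','stop_face','stop','oil_can','brush','file','spare_wheel']:
    ct=optics.get_calibration('top');
    r=models.mark_of(n,'top'); print('top',n,[(np.round(x['at'],1).tolist(),round(x['score'],2)) for x in r][:5])
optics.camera('scene')
for n in ['bush','plain_a','rack_axis','bush_nose','bush_butt','vblock_seat','chute','chute_top','stop_face']:
    r=models.mark_of(n,'scene'); print('scene',n,[(np.round(x['at'],1).tolist(),round(x['score'],2)) for x in r][:5])
print(ctrl.get_obs()['time_s'])
E
```

```text
top bush [([423.3, 258.0], 0.73), ([428.2, 205.1], 0.73), ([472.2, 272.2], 0.64)]
top plain_a [([426.2, 205.6], 0.72), ([426.5, 232.3], 0.71), ([419.7, 248.6], 0.28)]
top rack_axis [([424.7, 234.1], 0.9), ([421.4, 251.9], 0.56)]
top bush_nose [([479.2, 281.8], 0.74), ([420.9, 249.2], 0.59), ([285.0, 229.8], 0.34)]
top bush_butt [([462.7, 266.1], 0.76), ([421.9, 276.6], 0.75)]
top vblock_seat [([342.3, 256.1], 0.62), ([432.7, 334.4], 0.6)]
top chute [([172.9, 221.9], 0.57)]
top chute_top [([282.1, 227.2], 0.65)]
top stop_face [([170.0, 217.3], 0.48), ([337.8, 197.6], 0.43)]Traceback (most recent call last):
  File "<stdin>", line 10, in <module>
ValueError: it knows: brush, bush, bush_butt, bush_nose, chute, chute_top, file, hammer, oil_can, plain, rack_axis, spare_wheel, stop_face, vblock_seat
```

View pics/c1.png

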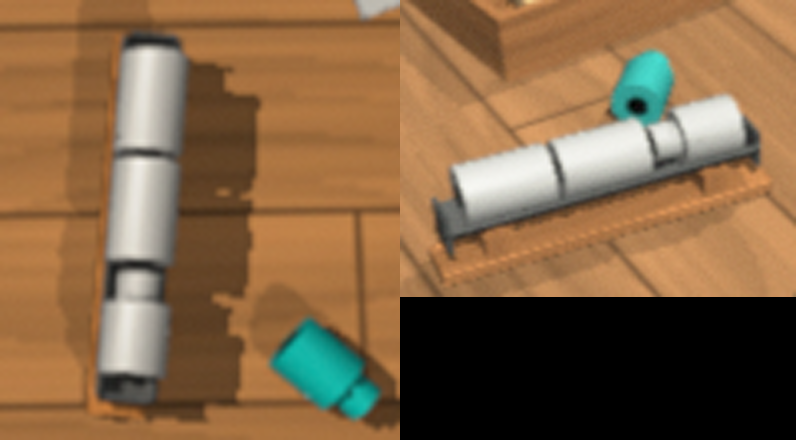

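View pics/c2.png

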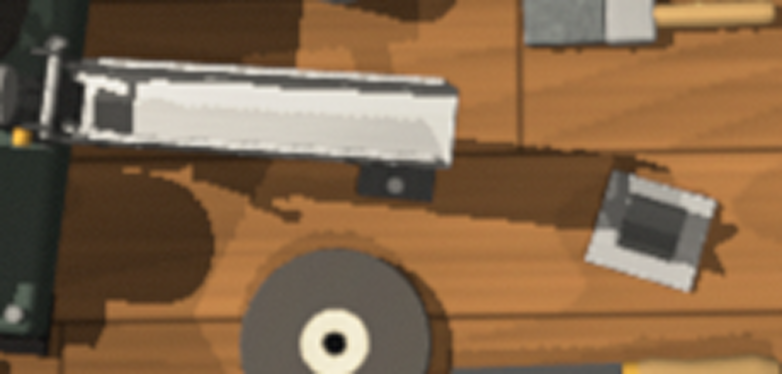

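```bash
python3 - <<'E'
from h import *
S=optics.camera('scene'); W=optics.camera('wrist'); cv2.imwrite('pics/w0.png',W[:,:,::-1])
S=cv2.imread('pics/scene0.png')[:,:,::-1]
crop(S,290,160,400,300,4,'pics/c3.png')
cs=optics.get_calibration('scene');ct=optics.get_calibration('top')
for n in ['bush','plain','rack_axis','bush_nose','bush_butt','vblock_seat','chute','chute_top','stop_face']:
    r=models.mark_of(n,'scene'); print('scene',n,[(np.round(x['at'],1).tolist(),round(x['score'],2)) for x in r][:5])
for nm,px,z in [('nose',(421.5,248),.061),('butt',(423.3,274.5),.061),('bush',(423.3,258),.061),('rack',(424.7,234.1),.061),('vb',(342.3,256.1),.063),('rackfar',(428.5,190.),.061)]:
    print(nm,np.round(atz(ct,px,z),4))
E
```

```text
scene bush [([289.6, 202.7], 0.96), ([275.5, 184.6], 0.63)]
scene plain [([262.1, 209.9], 0.92), ([232.8, 215.0], 0.89)]
scene rack_axis [([258.5, 209.6], 0.87)]
scene bush_nose [([274.2, 179.4], 0.87), ([275.3, 203.2], 0.72)]
scene bush_butt [([301.3, 194.7], 0.69), ([268.6, 191.5], 0.52)]
scene vblock_seat [([331.4, 249.0], 0.94), ([349.6, 167.9], 0.92)]
scene chute []
scene chute_top [([348.6, 264.3], 0.9)]
scene stop_face [([452.3, 415.7], 0.68)]
nose [ 0.4992 -0.3141  0.061 ]
butt [ 0.4305 -0.3163  0.061 ]
bush [ 0.4731 -0.3178  0.061 ]
rack [ 0.5355 -0.3237  0.061 ]
vb [ 0.4808 -0.1083  0.063 ]
rackfar [ 0.6521 -0.3379  0.061 ]
```

View pics/c3.png

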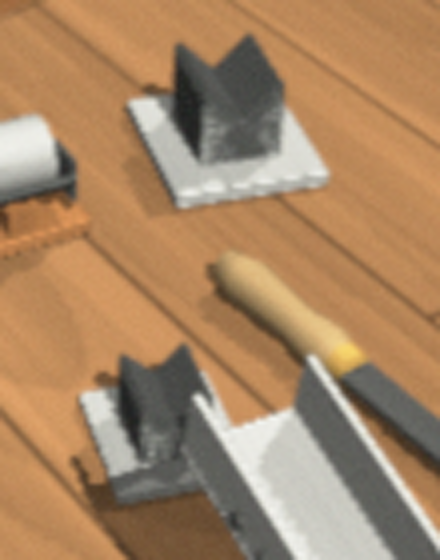

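View pics/w0.png

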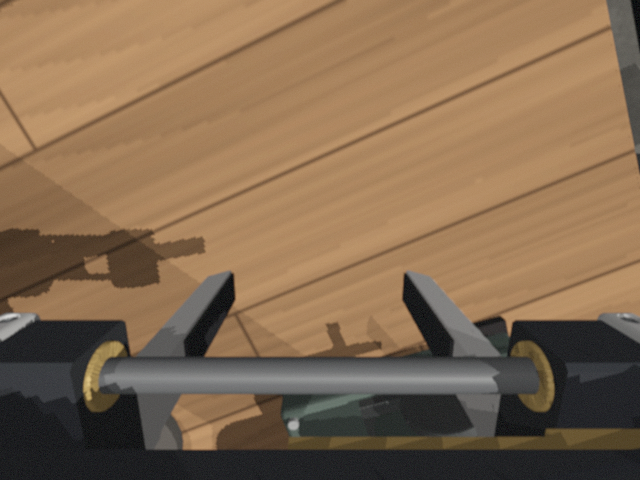

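```bash
cat >> h.py <<'E'
def toolR(yaw,tilt=0.0):
    """jaw axis tool y at world yaw (deg), pitched down by tilt deg along it; tool x pointing down"""
    a=np.radians(yaw);t=np.radians(tilt)
    y=np.array([np.cos(a)*np.cos(t),np.sin(a)*np.cos(t),-np.sin(t)])
    x=np.array([-np.cos(a)*np.sin(t),-np.sin(a)*np.sin(t),-np.cos(t)])
    return np.stack([x,y,np.cross(x,y)],1)
def go(p,R):
    o=ctrl.get_obs(); R0=rot(o['eef_rot']); t=R0.T@(np.array(p)-o['ee_pos'])/.025
    w=Rn.from_matrix(R0.T@R).as_rotvec(degrees=True)/5
    n=max(np.linalg.norm(t)*25/41.7,np.linalg.norm(w)*5/7.16)
    print('translation',np.round(t,3).tolist(),'turn',np.round(w,3).tolist(),'minrows %.1f'%n)
def st():
    o=ctrl.get_obs(); R=rot(o['eef_rot']); print('t %.2f'%o['time_s'],'p',np.round(o['ee_pos'],4),'q',np.round(o['qpos'],3),'F',np.round(o['force'],1),'w %.4f'%o['grip_width'],'jaw yaw %.2f'%np.degrees(np.arctan2(R[1,1],R[0,1])),'y',np.round(R[:,1],3),'x',np.round(R[:,0],3))
E
python3 - <<'E'
from h import *
cs=optics.get_calibration('scene');ct=optics.get_calibration('top')
for n,a,b in [('bush',(422.5,261.5),(289.6,202.7)),('nose',(421.5,248),(275.3,203.2)),('rack',(424.7,234.1),(258.5,209.6)),('vb',(342.3,256.1),(331.4,249)),('ctop',(282.1,227.2),(348.6,264.3)),('stopface',(172,220),(452.3,415.7))]:
    p,e=tri([(ct,a),(cs,b)]); print(n,np.round(p,4),np.round(e,4))
st()
go([.45,-.30,.26],toolR(84.5)); go([.45,-.30,.26],toolR(-95.5))
c=optics.get_calibration('wrist'); R=rot(ctrl.get_obs()['eef_rot']); print('wristcam in tool',R.T@(c['origin']-ctrl.get_obs()['ee_pos']), np.round(R.T@rot(c['orientation']),3),c['K'])
E
```

```text
bush [ 0.4643 -0.3167  0.0517] [0.0007 0.0007]
nose [ 0.501  -0.315   0.0642] [0.0025 0.0025]
rack [ 0.5397 -0.3273  0.0525] [0.0036 0.0036]
vb [ 0.4812 -0.1083  0.0574] [0.0002 0.0002]
ctop [0.5462 0.0392 0.1572] [0.0019 0.0019]
stopface [0.5752 0.3218 0.1079] [0.0013 0.0013]
t 1.15 p [0.2196 0.5042 0.2014] q [ 1.093  0.3    1.521 -0.     1.321 -0.067] F [-0.3  1.  -0.3] w 0.0943 jaw yaw 66.47 y [0.399 0.917 0.   ] x [ 0.  0. -1.]
translation [-2.346, -25.815, 21.293] turn [-3.607, 0.0, -0.0] minrows 20.1
translation [-2.346, -25.815, 21.293] turn [32.393, -0.0, -0.0] minrows 22.6
wristcam in tool [-0.18490628  0.00070908 -0.0741766 ] [[-0.    -0.255  0.967]
 [ 1.    -0.     0.   ]
 [ 0.     0.967  0.255]] [[342.98597093   0.         318.39704524]
 [  0.         342.98597093 239.91068409]
 [  0.           0.           1.        ]]
```

Emit:
arm_command([
  {"translation":[-1.2,-13,10.6],"turn":[16.2,0,0]},
  {"translation":[-1.2,-13,10.6],"turn":[16.2,0,0]},
  {"translation":[-1.2,-13,10.6],"turn":[16.2,0,0]},
  {"translation":[-1.2,-13,10.6],"turn":[16.2,0,0]},
  {"translation":[-1.2,-13,10.6],"turn":[16.2,0,0]},
  {"translation":[-1.2,-13,10.6],"turn":[16.2,0,0]},
  {"translation":[-1.2,-13,10.6],"turn":[16.2,0,0]},
  {"translation":[-1.2,-13,10.6],"turn":[16.2,0,0]},
  {"translation":[-1.2,-13,10.6],"turn":[16.2,0,0]},
  {"translation":[-1.2,-13,10.6],"turn":[16.2,0,0]},
  {"translation":[-1.2,-13,10.6],"turn":[16.2,0,0]},
  {"translation":[-1.2,-13,10.6],"turn":[16.2,0,0]},
], gripper=94)

```text
time_s: 2.15
ee_pos: [0.3335, 0.0981, 0.2317]
eef_rot: [1.902, 1.57, 0.064]
force: [0.3, -0.1, -0.3]
grip_width: 0.0941
```

```bash
python3 -c "
from h import *
st(); go([.45,-.30,.26],toolR(-95.5))"
```

```text
t 2.15 p [0.3335 0.0981 0.2317] q [ 0.181 -0.201  1.975 -0.     1.366  0.447] F [ 0.3 -0.1 -0.3] w 0.0941 jaw yaw -15.28 y [ 0.965 -0.263  0.001] x [ 0.001  0.    -1.   ]
translation [-1.126, 8.694, 14.134] turn [16.045, -0.011, -0.007] minrows 11.2
```

Emit:
arm_command([
  {"translation":[-1.1,8.7,14.1],"turn":[16,0,0]},
  {"translation":[-1.1,8.7,14.1],"turn":[16,0,0]},
  {"translation":[-1.1,8.7,14.1],"turn":[16,0,0]},
  {"translation":[-1.1,8.7,14.1],"turn":[16,0,0]},
  {"translation":[-1.1,8.7,14.1],"turn":[16,0,0]},
  {"translation":[-1.1,8.7,14.1],"turn":[16,0,0]},
  {"translation":[-1.1,8.7,14.1],"turn":[16,0,0]},
  {"translation":[-1.1,8.7,14.1],"turn":[16,0,0]},
  {"translation":[-1.1,8.7,14.1],"turn":[16,0,0]},
  {"translation":[-1.1,8.7,14.1],"turn":[16,0,0]},
  {"translation":[-1.1,8.7,14.1],"turn":[16,0,0]},
  {"translation":[-1.1,8.7,14.1],"turn":[16,0,0]},
])

```text
time_s: 3.15
ee_pos: [0.4547, -0.2968, 0.2579]
eef_rot: [-0.542, 1.569, 2.512]
force: [0.0, 0.9, -0.2]
grip_width: 0.0942
```

```bash
python3 -c "
from h import *
st()
c=optics.get_calibration('wrist');W=optics.camera('wrist'); cv2.imwrite('pics/w1.png',W[:,:,::-1])
import pickle;pickle.dump(c,open('w1.pkl','wb'))
for n in ['bush','plain','bush_nose','bush_butt','vblock_seat','rack_axis']:
    r=models.mark_of(n,'wrist'); print(n,[(np.round(x['at'],1).tolist(),round(x['score'],2),np.round(atz(c,x['at'],.061),4).tolist()) for x in r][:5])
"
```

```text
t 3.15 p [ 0.4547 -0.2968  0.2579] q [-0.646  0.248  1.456 -0.     1.439  1.013] F [ 0.   0.9 -0.2] w 0.0942 jaw yaw -95.01 y [-0.087 -0.996 -0.001] x [-0.001  0.001 -1.   ]
bush [([337.1, 202.8], 0.76, [0.4689, -0.318, 0.061]), ([4.0, 273.3], 0.55, [0.4197, 0.0808, 0.061])]
plain [([339.1, 63.2], 0.91, [0.6105, -0.3305, 0.061]), ([335.9, 134.0], 0.83, [0.5424, -0.3222, 0.061])]
bush_nose [([334.3, 175.1], 0.91, [0.4996, -0.3172, 0.061]), ([464.0, 231.9], 0.61, [0.4228, -0.4601, 0.061])]
bush_butt [([337.5, 234.7], 0.68, [0.4322, -0.3158, 0.061]), ([421.7, 198.5], 0.65, [0.4654, -0.4124, 0.061])]
vblock_seat [([357.1, 362.4], 0.75, [0.263, -0.3283, 0.061]), ([144.3, 204.2], 0.7, [0.4862, -0.1026, 0.061])]
rack_axis []
```

View pics/w1.png

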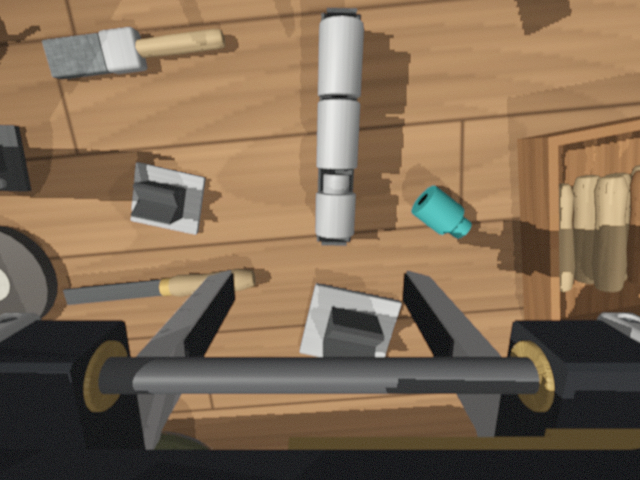

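```bash
python3 -c "
from h import *
go([.463,-.3172,.13],toolR(-95.0))"
```

```text
translation [5.173, 0.872, -0.388] turn [0.125, -0.007, -0.005] minrows 3.2
```

Emit:
arm_command([
  {"translation":[2.6,0.87,-0.39],"turn":[0,0,0]},
  {"translation":[5.17,0.87,-0.39],"turn":[0,0,0]},
  {"translation":[5.17,0.87,-0.39],"turn":[0,0,0]},
  {"translation":[5.17,0.87,-0.39],"turn":[0,0,0]},
  {"translation":[5.17,0.87,-0.39],"turn":[0,0,0]},
])

```text
time_s: 3.92
ee_pos: [0.4621, -0.317, 0.1281]
eef_rot: [-0.587, 1.567, 2.477]
force: [-0.2, 1.0, -0.1]
grip_width: 0.0937
```

```bash
python3 -c "
from h import *
st()
c=optics.get_calibration('wrist');W=optics.camera('wrist'); cv2.imwrite('pics/w2.png',W[:,:,::-1])
for n in ['bush','bush_nose','bush_butt','vblock_seat']:
    r=models.mark_of(n,'wrist'); print(n,[(np.round(x['at'],1).tolist(),round(x['score'],2),np.round(atz(c,x['at'],.061),4).tolist()) for x in r][:5])
"
```

```text
t 3.92 p [ 0.4621 -0.317   0.1281] q [-0.667  0.395  1.571 -0.     1.18   0.982] F [-0.2  1.  -0.1] w 0.0937 jaw yaw -94.48 y [-0.078 -0.997 -0.002] x [-0.003  0.003 -1.   ]
bush [([318.9, 240.0], 0.63, [0.4694, -0.317, 0.061])]
bush_nose [([498.7, 273.3], 0.76, [0.4317, -0.4545, 0.061]), ([317.2, 198.1], 0.58, [0.5013, -0.3182, 0.061])]
bush_butt [([442.7, 231.9], 0.92, [0.4685, -0.4106, 0.061]), ([316.8, 286.2], 0.59, [0.4319, -0.3124, 0.061])]
vblock_seat [([36.3, 240.4], 0.88, [0.4858, -0.1023, 0.061])]
```

View pics/w2.png

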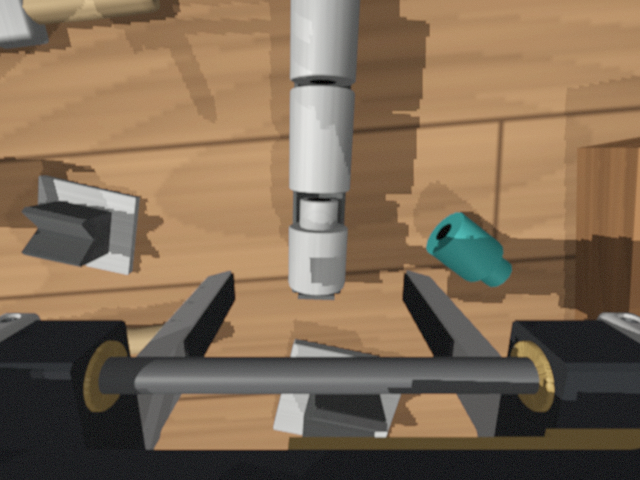

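```bash
python3 -c "
from h import *
go([.4635,-.3170,.061],toolR(-96.0))"
```

```text
translation [2.847, -0.054, 0.022] turn [0.298, -0.037, -0.024] minrows 1.7
```

Emit:
arm_command([
  {"translation":[0.8,-0.01,0],"turn":[0.3,0,0]},
  {"translation":[1.6,-0.03,0.02],"turn":[0.3,-0.03,-0.02]},
  {"translation":[2.4,-0.05,0.02],"turn":[0.3,-0.03,-0.02]},
  {"translation":[2.85,-0.05,0.02],"turn":[0.3,-0.03,-0.02]},
  {"translation":[2.85,-0.05,0.02],"turn":[0.3,-0.03,-0.02]},
  {"translation":[2.85,-0.05,0.02],"turn":[0.3,-0.03,-0.02]},
])

```text
time_s: 4.67
ee_pos: [0.4629, -0.3168, 0.0594]
eef_rot: [-0.584, 1.568, 2.452]
force: [0.9, -1.2, 0.5]
grip_width: 0.0939
```

Emit:
arm_command([
  {"translation":[0,0,0],"turn":[0,0,0]},
  {"translation":[0,0,0],"turn":[0,0,0]},
  {"translation":[0,0,0],"turn":[0,0,0]},
  {"translation":[0,0,0],"turn":[0,0,0]},
  {"translation":[0,0,0],"turn":[0,0,0]},
  {"translation":[0,0,0],"turn":[0,0,0]},
], gripper=30, force=35)

```text
time_s: 5.17
ee_pos: [0.4625, -0.3166, 0.0585]
eef_rot: [-0.582, 1.568, 2.454]
force: [-0.7, -0.5, 0.8]
grip_width: 0.0574
```

```bash
python3 -c "
from h import *
st()"
```

```text
t 5.17 p [ 0.4625 -0.3166  0.0585] q [-0.666  0.481  1.626  0.     1.037  1.011] F [-0.7 -0.5  0.8] w 0.0574 jaw yaw -96.04 y [-0.105 -0.994 -0.002] x [-0.002  0.002 -1.   ]
```

Emit:
arm_command([
  {"translation":[0,0,0],"turn":[0,0,0]},
  {"translation":[0,0,0],"turn":[0,0,0]},
  {"translation":[0,0,0],"turn":[0,0,0]},
  {"translation":[0,0,0],"turn":[0,0,0]},
])

```text
time_s: 5.5
ee_pos: [0.4625, -0.316, 0.0584]
eef_rot: [-0.74, 1.567, 2.297]
force: [-0.2, 5.8, 3.0]
grip_width: 0.043
```

```bash
python3 -c "
from h import *
st()"
```

```text
t 5.50 p [ 0.4625 -0.316   0.0584] q [-6.650e-01  4.810e-01  1.626e+00  1.000e-03  1.038e+00  1.011e+00] F [-0.2  5.8  3. ] w 0.0430 jaw yaw -96.03 y [-0.105 -0.994 -0.003] x [-0.003  0.003 -1.   ]
```

Emit:
arm_command([
  {"translation":[-0.4,0,0],"turn":[0,0,0]},
  {"translation":[-0.8,0,0],"turn":[0,0,0]},
  {"translation":[-1.4,0,0],"turn":[0,0,0]},
  {"translation":[-2.2,0,0],"turn":[0,0,0]},
  {"translation":[-3.2,0,0],"turn":[0,0,0]},
  {"translation":[-4.2,0,0],"turn":[0,0,0]},
  {"translation":[-5.0,0,0],"turn":[0,0,0]},
  {"translation":[-5.0,0,0],"turn":[0,0,0]},
  {"translation":[-5.0,0,0],"turn":[0,0,0]},
])

```text
time_s: 6.25
ee_pos: [0.4628, -0.317, 0.1839]
eef_rot: [-0.428, 1.569, 2.608]
force: [0.3, 0.3, -5.7]
grip_width: 0.0428
```

```bash
python3 -c "
from h import *
st()
c=optics.get_calibration('wrist');W=optics.camera('wrist'); cv2.imwrite('pics/w3.png',W[:,:,::-1])
for n in ['bush','bush_nose','bush_butt','vblock_seat']:
    r=models.mark_of(n,'wrist'); print(n,[(np.round(x['at'],1).tolist(),round(x['score'],2),np.round(atz(c,x['at'],.063),4).tolist()) for x in r][:5])
T=optics.camera('top');cv2.imwrite('pics/t3.png',T[:,:,::-1]);crop(T,150,180,500,370,2.2,'pics/t3c.png')
"
```

```text
t 6.25 p [ 0.4628 -0.317   0.1839] q [-0.666  0.339  1.51  -0.     1.293  1.011] F [ 0.3  0.3 -5.7] w 0.0428 jaw yaw -96.04 y [-0.105 -0.994 -0.001] x [-0.001  0.001 -1.   ]
bush [([321.7, 278.0], 0.94, [0.4185, -0.3146, 0.063]), ([445.5, 236.2], 0.6, [0.4473, -0.432, 0.063])]
bush_nose [([315.2, 221.1], 0.83, [0.474, -0.3144, 0.063]), ([470.8, 253.6], 0.82, [0.428, -0.4553, 0.063])]
bush_butt [([318.9, 332.7], 0.73, [0.3612, -0.3058, 0.063]), ([427.0, 217.6], 0.73, [0.4666, -0.4155, 0.063])]
vblock_seat [([345.1, 416.6], 0.64, [0.2589, -0.3232, 0.063]), ([85.7, 233.4], 0.59, [0.4848, -0.1036, 0.063])]
```

View pics/w3.png

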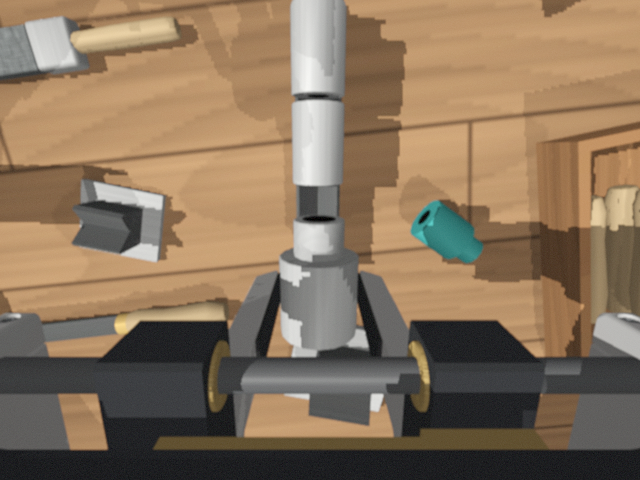

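View pics/t3c.png

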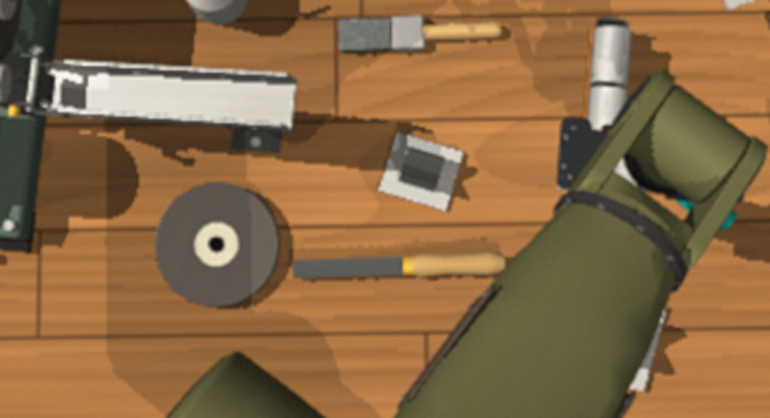

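```bash
python3 -c "
from h import *
c=optics.get_calibration('wrist');o=ctrl.get_obs();R=rot(o['eef_rot'])
for px,z in [((315.2,221.1),.1865),((318.9,332.7),.1865),((320,218),.1865),((318,262),.2085),((318,342),.2085)]:
    print(px,np.round((R.T@(atz(c,px,z)-o['ee_pos']))*1000,1))
go([.457,-.194,.19],toolR(-16))"
```

```text
(315.2, 221.1) [ -4.4  -2.5 -36.9]
(318.9, 332.7) [-4.1 -0.5 30. ]
(320, 218) [ -4.4   0.1 -38.6]
(318, 262) [-26.3  -1.  -21.1]
(318, 342) [-26.2  -1.   22.7]
translation [-0.294, -4.853, 0.734] turn [-16.008, 0.019, 0.059] minrows 11.2
```

Emit:
arm_command([
  {"translation":[-0.3,-4.85,0.73],"turn":[-1.3,0,0]},
  {"translation":[-0.3,-4.85,0.73],"turn":[-2.7,0,0]},
  {"translation":[-0.3,-4.85,0.73],"turn":[-4.1,0,0]},
  {"translation":[-0.3,-4.85,0.73],"turn":[-5.5,0,0]},
  {"translation":[-0.3,-4.85,0.73],"turn":[-6.9,0,0]},
  {"translation":[-0.3,-4.85,0.73],"turn":[-8.3,0,0]},
  {"translation":[-0.3,-4.85,0.73],"turn":[-9.7,0,0]},
  {"translation":[-0.3,-4.85,0.73],"turn":[-11.1,0,0]},
  {"translation":[-0.3,-4.85,0.73],"turn":[-12.5,0,0]},
  {"translation":[-0.3,-4.85,0.73],"turn":[-13.9,0,0]},
  {"translation":[-0.3,-4.85,0.73],"turn":[-15.2,0,0]},
  {"translation":[-0.3,-4.85,0.73],"turn":[-16,0,0]},
])

```text
time_s: 7.55
ee_pos: [0.4572, -0.1942, 0.1906]
eef_rot: [-1.916, 1.567, 2.523]
force: [0.4, 0.5, -4.7]
grip_width: 0.0428
```

Emit:
arm_command([
  {"translation":[0,0,0],"turn":[0,0,0]},
  {"translation":[0,0,0],"turn":[0,0,0]},
])

```text
time_s: 7.72
ee_pos: [0.4573, -0.1942, 0.1908]
eef_rot: [-1.929, 1.567, 2.501]
force: [-0.9, 0.6, -4.5]
grip_width: 0.0423
```

```bash
python3 -c "
from h import *
import pickle
st()
c=optics.get_calibration('wrist');W=optics.camera('wrist'); cv2.imwrite('pics/w4.png',W[:,:,::-1]);pickle.dump(c,open('w4.pkl','wb'))
for n in ['bush','bush_nose','bush_butt','vblock_seat','chute_top']:
    r=models.mark_of(n,'wrist'); print(n,[(np.round(x['at'],1).tolist(),round(x['score'],2),np.round(atz(c,x['at'],.063),4).tolist()) for x in r][:5])
crop(W,230,60,430,210,4,'pics/w4c.png')
"
```

```text
t 7.72 p [ 0.4573 -0.1942  0.1908] q [-4.760e-01  1.930e-01  1.680e+00  1.000e-03  1.273e+00 -1.940e-01] F [-0.9  0.6 -4.5] w 0.0423 jaw yaw -16.18 y [ 0.96  -0.279 -0.003] x [-0.003  0.002 -1.   ]
bush [([317.4, 274.8], 0.94, [0.444, -0.2346, 0.063]), ([360.6, 424.2], 0.78, [0.4408, -0.4149, 0.063])]
bush_nose [([348.9, 442.0], 0.85, [0.4223, -0.4344, 0.063]), ([318.4, 218.0], 0.7, [0.4605, -0.1812, 0.063])]
bush_butt [([321.1, 332.9], 0.93, [0.4301, -0.2958, 0.063])]
vblock_seat [([320.3, 126.0], 0.63, [0.4847, -0.1037, 0.063])]
chute_top []
```

View pics/w4.png

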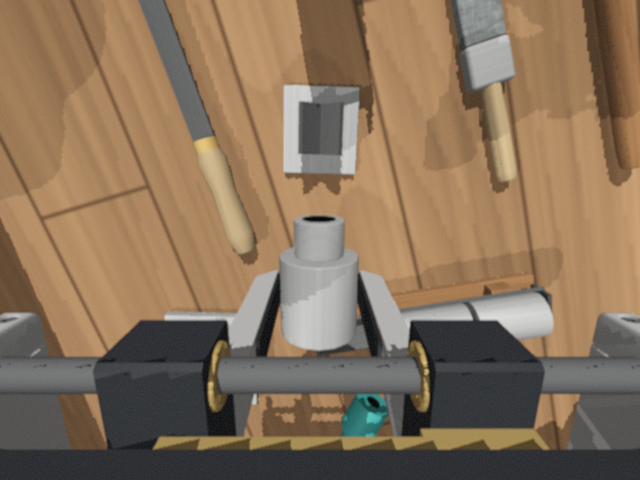

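View pics/w4c.png

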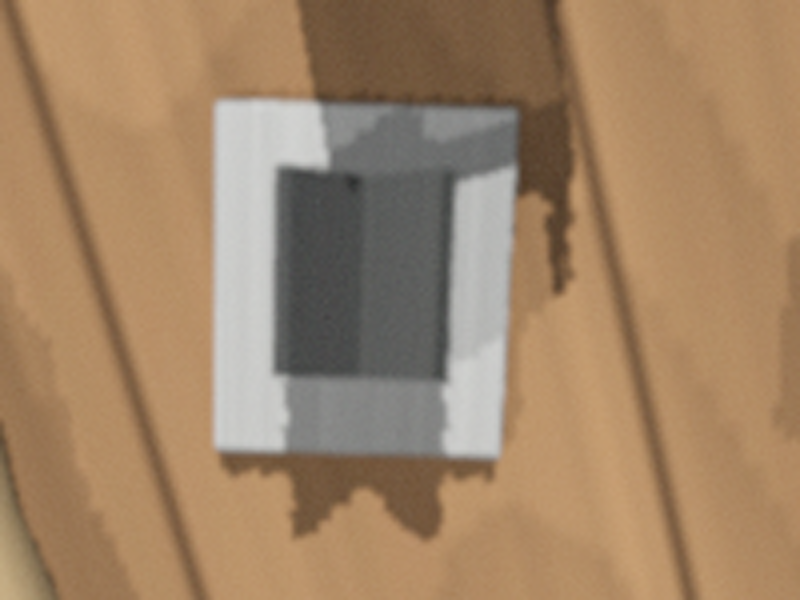

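```bash
python3 -c "
from h import *
import pickle
c=pickle.load(open('w4.pkl','rb'))
for nm,z,cs in [('plate',.008,[(215,100),(517,106),(498,458),(215,450)]),('block',.049,[(277,168),(452,172),(445,380),(275,375)])]:
    P=np.array([atz(c,(x/4+230-.375,y/4+60-.375),z) for x,y in cs]); a=(P[0]+P[1]-P[2]-P[3])/2; b=(P[1]+P[2]-P[0]-P[3])/2
    print(nm,P.mean(0).round(4),'len',np.linalg.norm(a).round(4),np.linalg.norm(b).round(4),'yaw',np.degrees(np.arctan2(a[1],a[0])).round(2),np.degrees(np.arctan2(b[1],b[0])).round(2))
"
```

```text
plate [ 0.4841 -0.1045  0.008 ] len 0.0856 0.0748 yaw 72.25 -17.53
block [ 0.4843 -0.1049  0.049 ] len 0.0449 0.0391 yaw 72.58 -17.64
```

```bash
python3 -c "
from h import *
go([.4826,-.109,.115],toolR(-17.6))"
```

```text
translation [3.047, 0.033, -3.553] turn [0.302, -0.014, 0.034] minrows 2.8
```

Emit:
arm_command([
  {"translation":[0,0,-1.0],"turn":[0.3,0,0.03]},
  {"translation":[0.5,0,-2.0],"turn":[0.3,0,0.03]},
  {"translation":[1.3,0.02,-2.9],"turn":[0.3,0,0.03]},
  {"translation":[2.2,0.03,-3.55],"turn":[0.3,0,0.03]},
  {"translation":[2.8,0.03,-3.55],"turn":[0.3,0,0.03]},
  {"translation":[3.05,0.03,-3.55],"turn":[0.3,0,0.03]},
  {"translation":[3.05,0.03,-3.55],"turn":[0.3,0,0.03]},
  {"translation":[3.05,0.03,-3.55],"turn":[0.3,0,0.03]},
])

```text
time_s: 8.68
ee_pos: [0.4826, -0.1095, 0.1156]
eef_rot: [3.037, 1.57, 1.159]
force: [0.6, -0.3, -4.8]
grip_width: 0.0424
```

```bash
python3 -c "
from h import *
st()
go([.4826,-.109,.064],toolR(-17.6))
c=optics.get_calibration('wrist');W=optics.camera('wrist'); crop(W,200,160,440,360,3,'pics/w5.png')
"
```

```text
t 8.68 p [ 0.4826 -0.1095  0.1156] q [-2.980e-01  2.710e-01  1.772e+00  1.000e-03  1.099e+00  8.000e-03] F [ 0.6 -0.3 -4.8] w 0.0424 jaw yaw -17.58 y [ 0.953 -0.302  0.   ] x [ 0.     0.001 -1.   ]
translation [2.063, -0.008, -0.017] turn [0.004, -0.013, -0.001] minrows 1.2
```

View pics/w5.png

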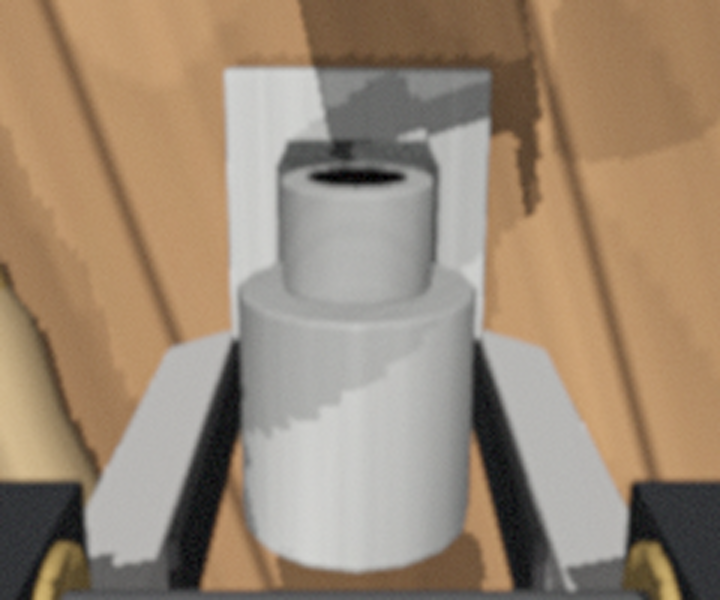

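Emit:
arm_command([
  {"translation":[0.5,0,0],"turn":[0,0,0]},
  {"translation":[1.0,0,0],"turn":[0,0,0]},
  {"translation":[1.4,0,0],"turn":[0,0,0]},
  {"translation":[1.7,0,0],"turn":[0,0,0]},
  {"translation":[1.9,0,0],"turn":[0,0,0]},
  {"translation":[2.0,0,0],"turn":[0,0,0]},
  {"translation":[2.08,0,0],"turn":[0,0,0]},
  {"translation":[2.08,0,0],"turn":[0,0,0]},
  {"translation":[2.08,0,0],"turn":[0,0,0]},
])

```text
time_s: 9.48
ee_pos: [0.4827, -0.1091, 0.0633]
eef_rot: [2.929, 1.57, 1.052]
force: [-0.1, -0.3, -5.0]
grip_width: 0.0426
```

Emit:
arm_command([
  {"translation":[0.04,0,0],"turn":[0,0,0]},
  {"translation":[0.08,0,0],"turn":[0,0,0]},
  {"translation":[0.1,0,0],"turn":[0,0,0]},
  {"translation":[0.1,0,0],"turn":[0,0,0]},
])

```text
time_s: 9.82
ee_pos: [0.4828, -0.1091, 0.0607]
eef_rot: [2.66, 1.569, 0.783]
force: [2.2, 0.4, -3.4]
grip_width: 0.0429
```

Emit:
arm_command([
  {"translation":[0.02,0,0],"turn":[0,0,0]},
  {"translation":[0.04,0,0],"turn":[0,0,0]},
  {"translation":[0.04,0,0],"turn":[0,0,0]},
])

```text
time_s: 10.07
ee_pos: [0.4831, -0.1091, 0.0603]
eef_rot: [2.284, 1.569, 0.407]
force: [-0.3, -0.1, 6.5]
grip_width: 0.0427
```

Seated (force now +6.5 N upward). Release with a modest opening.

Emit:
arm_command([
  {"translation":[0,0,0],"turn":[0,0,0]},
  {"translation":[0,0,0],"turn":[0,0,0]},
  {"translation":[0,0,0],"turn":[0,0,0]},
  {"translation":[0,0,0],"turn":[0,0,0]},
  {"translation":[0,0,0],"turn":[0,0,0]},
  {"translation":[0,0,0],"turn":[0,0,0]},
], gripper=66)

```text
time_s: 10.57
ee_pos: [0.4824, -0.109, 0.0594]
eef_rot: [-2.785, 1.57, 1.621]
force: [-0.2, 1.1, -0.7]
grip_width: 0.066
```

Emit:
arm_command([
  {"translation":[-0.6,0,0],"turn":[0,0,0]},
  {"translation":[-1.6,0,0],"turn":[0,0,0]},
  {"translation":[-3,0,0],"turn":[0,0,0]},
  {"translation":[-4.6,0,0],"turn":[0,0,0]},
  {"translation":[-5.2,0,0.6],"turn":[0,0,0]},
  {"translation":[-5.2,0,1.2],"turn":[0,0,0]},
  {"translation":[-5.2,0,1.2],"turn":[0,0,0]},
], gripper=94)

```text
time_s: 11.15
ee_pos: [0.4733, -0.1393, 0.1905]
eef_rot: [1.962, 1.569, 0.084]
force: [-0.5, -0.1, -0.5]
grip_width: 0.0937
```

```bash
python3 -c "
from h import *
import pickle
st()
c=optics.get_calibration('wrist');W=optics.camera('wrist'); cv2.imwrite('pics/w6.png',W[:,:,::-1]);pickle.dump(c,open('w6.pkl','wb'))
for n in ['bush','bush_nose','bush_butt','chute_top']:
    r=models.mark_of(n,'wrist'); print(n,[(np.round(x['at'],1).tolist(),round(x['score'],2),np.round(atz(c,x['at'],.063),4).tolist()) for x in r][:5])
crop(W,230,150,430,300,4,'pics/w6c.png')
"
```

```text
t 11.15 p [ 0.4733 -0.1393  0.1905] q [-3.610e-01  1.820e-01  1.693e+00  1.000e-03  1.265e+00 -5.400e-02] F [-0.5 -0.1 -0.5] w 0.0937 jaw yaw -17.60 y [ 0.953 -0.302  0.002] x [ 0.002  0.    -1.   ]
bush [([321.2, 191.9], 0.96, [0.4871, -0.1043, 0.063])]
bush_nose [([318.5, 154.2], 0.84, [0.4949, -0.0719, 0.063]), ([474.8, 137.6], 0.62, [0.6293, -0.0998, 0.063])]
bush_butt [([319.4, 231.9], 0.74, [0.4743, -0.1394, 0.063])]
chute_top []
```

View pics/w6.png

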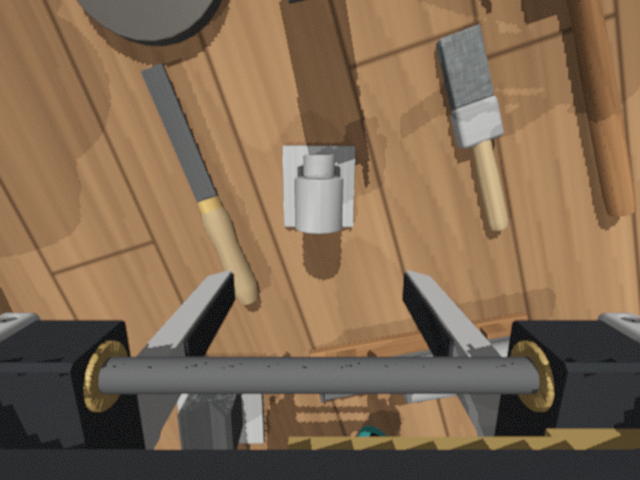

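```bash
python3 -c "
from h import *
go([.60,.10,.30],toolR(80))"
```

```text
translation [-4.436, 1.971, -10.577] turn [-19.502, -0.026, -0.001] minrows 13.6
```

Emit:
arm_command([
  {"translation":[-1.5,0,-0.5],"turn":[-1.4,0,0]},
  {"translation":[-3.0,0,-1],"turn":[-2.8,0,0]},
  {"translation":[-4.4,0.3,-2],"turn":[-4.2,0,0]},
  {"translation":[-4.4,0.6,-3.5],"turn":[-5.6,0,0]},
  {"translation":[-4.4,0.9,-5],"turn":[-7,0,0]},
  {"translation":[-4.4,1.2,-6.5],"turn":[-8.4,0,0]},
  {"translation":[-4.4,1.5,-8],"turn":[-9.8,0,0]},
  {"translation":[-4.4,1.9,-9.5],"turn":[-11.2,0,0]},
  {"translation":[-4.4,2,-10.5],"turn":[-12.6,0,0]},
  {"translation":[-4.4,2,-10.5],"turn":[-14,0,0]},
  {"translation":[-4.4,2,-10.5],"turn":[-15.4,0,0]},
  {"translation":[-4.4,2,-10.5],"turn":[-16.8,0,0]},
])

```text
time_s: 12.4
ee_pos: [0.6001, 0.0986, 0.2987]
eef_rot: [2.923, 1.569, 2.52]
force: [0.2, 0.1, -0.1]
grip_width: 0.0944
```

Emit:
arm_command([
  {"translation":[0,0,0],"turn":[-1.4,0,0]},
  {"translation":[0,0,0],"turn":[-2.7,0,0]},
  {"translation":[0,0,0],"turn":[-2.7,0,0]},
  {"translation":[0,0,0],"turn":[-2.7,0,0]},
])

```text
time_s: 12.73
ee_pos: [0.6001, 0.0978, 0.2992]
eef_rot: [2.304, 1.569, 2.126]
force: [0.2, -0.3, 0.1]
grip_width: 0.0943
```

```bash
python3 -c "
from h import *
import pickle
st()
c=optics.get_calibration('wrist');W=optics.camera('wrist'); cv2.imwrite('pics/w7.png',W[:,:,::-1]);pickle.dump(c,open('w7.pkl','wb'))
for n in ['chute','chute_top','stop_face']:
    r=models.mark_of(n,'wrist'); print(n,[(np.round(x['at'],1).tolist(),round(x['score'],2)) for x in r][:5])
"
```

```text
t 12.73 p [0.6001 0.0978 0.2992] q [ 1.010e-01  3.850e-01  1.184e+00  1.000e-03  1.573e+00 -1.292e+00] F [ 0.2 -0.3  0.1] w 0.0943 jaw yaw 79.78 y [0.177 0.984 0.001] x [-0.001  0.001 -1.   ]
chute [([505.5, 159.7], 0.98), ([213.7, 334.0], 0.49)]
chute_top [([247.2, 182.5], 0.73)]
stop_face [([525.3, 161.7], 0.59)]
```

View pics/w7.png

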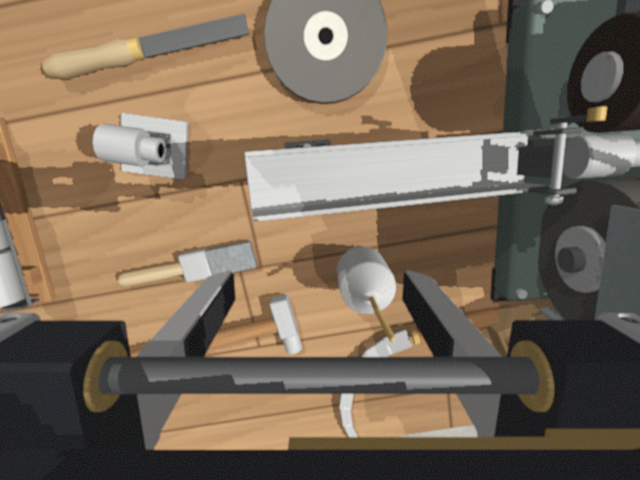

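```bash
python3 -c "
from h import *
W=cv2.imread('pics/w7.png')[:,:,::-1]
crop(W,235,130,365,230,6,'pics/w7a.png');crop(W,450,110,610,220,5,'pics/w7b.png')
S=cv2.imread('pics/scene0.png')[:,:,::-1]
crop(S,325,240,425,320,7,'pics/s7a.png');crop(S,400,360,520,450,6,'pics/s7b.png')
T=cv2.imread('pics/top0.png')[:,:,::-1]
crop(T,150,195,300,255,5,'pics/t7.png')
"
```

```text
(no output)
```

View pics/w7a.png

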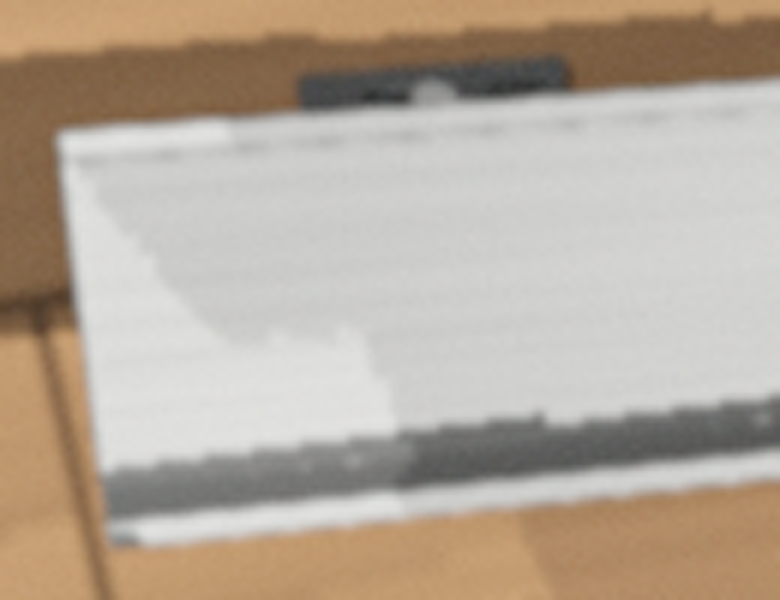

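View pics/w7b.png

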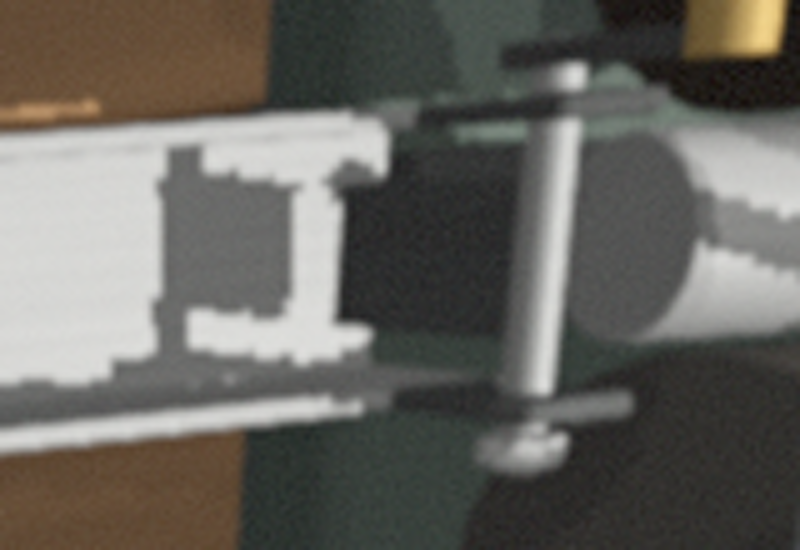

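View pics/s7a.png

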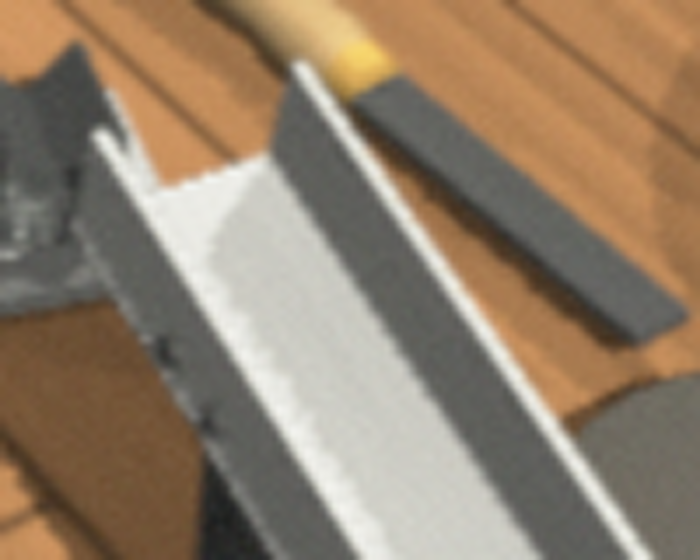

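View pics/s7b.png

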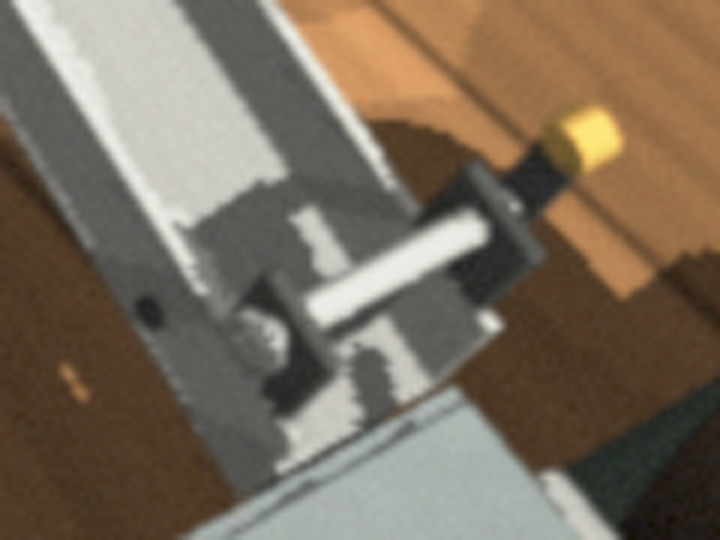

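View pics/t7.png

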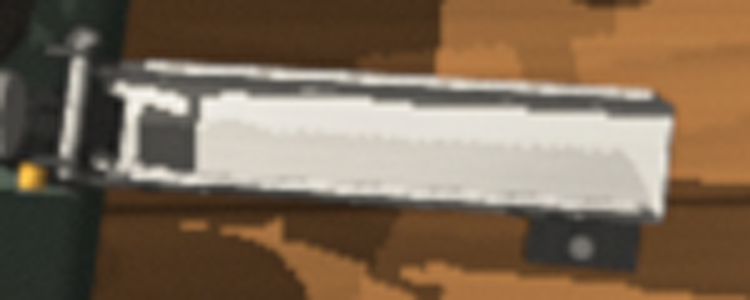

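```bash
cat > fit.py <<'E'
from h import *
import pickle
from scipy.optimize import least_squares
cw=pickle.load(open('w7.pkl','rb'));cs=optics.get_calibration('scene');ct=optics.get_calibration('top')
def im(off,s): return lambda x,y: np.array([x/s+off[0]-.5+.5/s, y/s+off[1]-.5+.5/s])
wa=im((235,130),6);wb=im((450,110),5);sa=im((325,240),7);t7=im((150,195),5)
N=None
F=[('w1',cw,wa(57,132),(-.285,.0295,.036)),('w2',cw,wa(107,472),(-.285,-.0255,0)),('w3',cw,wa(112,520),(-.285,-.0255,.036)),('w4',cw,wa(118,545),(-.285,-.0295,.036)),
('w5',cw,wb(0,452),(N,-.0295,.036)),('w6',cw,wb(200,430),(N,-.0295,.036)),('w7',cw,wb(0,132),(N,.0295,.036)),('w8',cw,wb(350,112),(N,.0295,.036)),('w9',cw,wa(780,80),(N,.0295,.036)),
('s1',cs,sa(298,62),(-.285,.0275,.036)),('s2',cs,sa(270,155),(-.285,.0255,0)),('s3',cs,sa(100,130),(-.285,-.0275,.036)),
('t1',ct,t7(655,90),(-.285,-.0295,.036)),('t2',ct,t7(663,217),(-.285,.0295,.036))]
def frame(yaw,tilt=np.radians(12)):
    x=np.array([np.cos(yaw)*np.cos(tilt),np.sin(yaw)*np.cos(tilt),-np.sin(tilt)]); y=np.array([-np.sin(yaw),np.cos(yaw),0]); return np.stack([x,y,np.cross(x,y)],1)
def res(v,use=('w','s','t'),sep=False):
    R=frame(v[3]); out=[]
    for n,c,px,q in F:
        if n[0] not in use: continue
        f=c['K'][0,0]
        dist=np.linalg.norm(v[:3]-c['origin']); wgt=dist/f*1000 # px->mm
        if q[0] is not None: out+=list((proj(c,v[:3]+R@np.array(q))[0]-px)*wgt)
        else:
            a=proj(c,v[:3]+R@np.array([-.28,q[1],q[2]]))[0];b=proj(c,v[:3]+R@np.array([-.02,q[1],q[2]]))[0]
            t=(b-a)/np.linalg.norm(b-a); d=px-a; out+=[(d[0]*t[1]-d[1]*t[0])*wgt]
    return np.array(out)
if __name__=='__main__':
    for use in [('w',),('w','s','t'),('s','t'),('w','t'),('w','s')]:
        r=least_squares(res,[.56,.32,.1,1.5],args=(use,),loss='soft_l1'); v=r.x; R=frame(v[3])
        print(use,v[:3].round(4),'yaw',np.degrees(v[3]).round(2),'top',(v[:3]+R@[-.285,0,0]).round(4),'cost %.1f'%r.cost, np.round(res(v,use),1).tolist())
E
python3 fit.py
```

```text
('w',) [0.5767 0.3185 0.0956] yaw 83.74 top [0.5463 0.0414 0.1548] cost 3.5 [1.7, -0.7, -0.3, 2.1, -0.0, -0.2, -0.6, 0.3, -0.5, -0.3, 1.0, -0.1, -0.2]
('w', 's', 't') [0.5767 0.3175 0.0945] yaw 83.68 top [0.5461 0.0404 0.1537] cost 24.3 [0.6, -0.8, -1.4, 1.7, -1.3, -0.6, -1.9, -0.2, -0.7, -0.5, 1.1, 0.1, -0.3, 0.3, 0.4, -0.7, 0.3, 0.1, 0.3, -3.3, -0.8, -14.5, -3.4]
('s', 't') [0.5652 0.3144 0.0908] yaw 85.6 top [0.5438 0.0364 0.1501] cost 11.1 [-0.8, -0.3, -1.9, -0.5, 0.2, 0.5, 0.3, 2.5, -8.7, -0.2]
('w', 't') [0.5766 0.3164 0.0878] yaw 83.82 top [0.5466 0.0392 0.1471] cost 22.0 [1.0, 0.3, -1.1, 1.3, -0.9, -1.3, -1.5, -1.0, -2.1, -2.0, 1.5, 0.2, 0.5, -1.5, -0.2, -12.5, -3.2]
('w', 's') [0.5767 0.3184 0.0956] yaw 83.76 top [0.5464 0.0413 0.1549] cost 3.9 [1.6, -0.6, -0.4, 2.2, -0.1, -0.1, -0.7, 0.4, -0.5, -0.3, 1.0, -0.1, -0.2, 0.7, 0.1, -0.4, 0.0, 0.4, 0.1]
```

```bash
python3 -c "
from h import *
go([.4846,-.1057,.17],toolR(72.5))"
```

```text
translation [5.174, -8.821, -3.113] turn [1.467, -0.005, -0.013] minrows 6.4
```

Emit:
arm_command([
  {"translation":[0,-1.6,-0.6],"turn":[0.3,0,0]},
  {"translation":[0,-3.2,-1.2],"turn":[0.6,0,0]},
  {"translation":[0,-4.8,-1.8],"turn":[0.9,0,0]},
  {"translation":[1.2,-6.2,-2.4],"turn":[1.2,0,0]},
  {"translation":[2.4,-7.6,-2.8],"turn":[1.47,0,0]},
  {"translation":[3.6,-8.8,-3.1],"turn":[1.47,0,0]},
  {"translation":[4.6,-8.82,-3.11],"turn":[1.47,0,0]},
  {"translation":[5.17,-8.82,-3.11],"turn":[1.47,0,0]},
  {"translation":[5.17,-8.82,-3.11],"turn":[1.47,0,0]},
  {"translation":[5.17,-8.82,-3.11],"turn":[1.47,0,0]},
])

```text
time_s: 13.77
ee_pos: [0.4853, -0.106, 0.1706]
eef_rot: [2.079, 1.569, 1.774]
force: [0.3, 0.8, 0.1]
grip_width: 0.094
```

```bash
python3 -c "
from h import *
import pickle
st()
go([.4846,-.1057,.066],toolR(72.5))
c=optics.get_calibration('wrist');W=optics.camera('wrist'); cv2.imwrite('pics/w8.png',W[:,:,::-1]);pickle.dump(c,open('w8.pkl','wb'))
for n in ['bush','bush_nose','bush_butt']:
    r=models.mark_of(n,'wrist'); print(n,[(np.round(x['at'],1).tolist(),round(x['score'],2),np.round(atz(c,x['at'],.063),4).tolist()) for x in r][:5])
"
```

```text
t 13.77 p [ 0.4853 -0.106   0.1706] q [-2.900e-01  2.110e-01  1.707e+00  1.000e-03  1.224e+00 -1.556e+00] F [0.3 0.8 0.1] w 0.0940 jaw yaw 72.55 y [0.3   0.954 0.001] x [-0.     0.001 -1.   ]
translation [4.184, -0.0, -0.028] turn [0.009, -0.008, -0.014] minrows 2.5
bush [([320.8, 237.2], 0.8, [0.4867, -0.1033, 0.063]), ([283.5, 237.8], 0.75, [0.4774, -0.1348, 0.063])]
bush_nose [([354.8, 235.9], 0.57, [0.4946, -0.0745, 0.063])]
bush_butt [([279.7, 237.9], 0.95, [0.4764, -0.138, 0.063]), ([19.7, 289.1], 0.61, [0.4506, -0.3808, 0.063])]
```

View pics/w8.png

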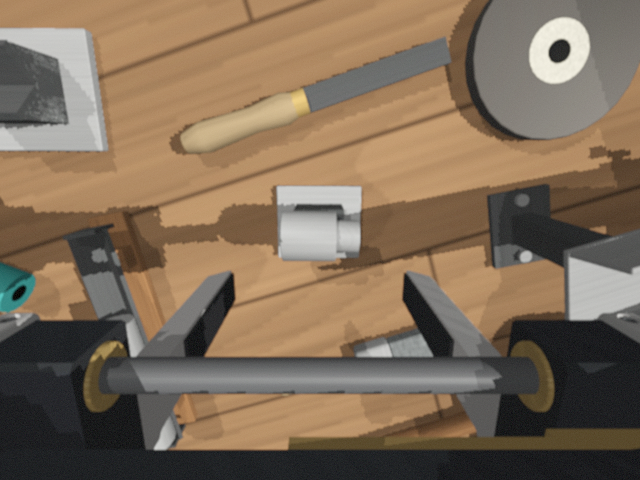

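Emit:
arm_command([
  {"translation":[1,0,-0.02],"turn":[0,0,0]},
  {"translation":[2,0,-0.02],"turn":[0,0,0]},
  {"translation":[3,0,-0.02],"turn":[0,0,0]},
  {"translation":[3.8,0,-0.02],"turn":[0,0,0]},
  {"translation":[4.15,0,-0.02],"turn":[0,0,0]},
  {"translation":[4.15,0,-0.02],"turn":[0,0,0]},
  {"translation":[4.15,0,-0.02],"turn":[0,0,0]},
])

```text
time_s: 14.55
ee_pos: [0.4853, -0.1058, 0.0674]
eef_rot: [1.093, 1.569, 0.79]
force: [0.6, 1.1, 0.2]
grip_width: 0.094
```

Emit:
arm_command([
  {"translation":[0,0,0],"turn":[0,0,0]},
  {"translation":[0,0,0],"turn":[0,0,0]},
  {"translation":[0,0,0],"turn":[0,0,0]},
  {"translation":[0,0,0],"turn":[0,0,0]},
  {"translation":[0,0,0],"turn":[0,0,0]},
  {"translation":[0,0,0],"turn":[0,0,0]},
  {"translation":[0,0,0],"turn":[0,0,0]},
], gripper=50, force=35)

```text
time_s: 15.13
ee_pos: [0.4851, -0.1057, 0.067]
eef_rot: [1.194, 1.569, 0.891]
force: [-0.3, 2.5, 5.9]
grip_width: 0.0654
```

```bash
python3 -c "
from h import *
st()"
```

```text
t 15.13 p [ 0.4851 -0.1057  0.067 ] q [-0.289  0.343  1.807  0.002  0.992 -1.557] F [-0.3  2.5  5.9] w 0.0654 jaw yaw 72.61 y [0.299 0.954 0.002] x [ 0.001  0.001 -1.   ]
```

Emit:
arm_command([
  {"translation":[-0.3,0,0],"turn":[0,0,0]},
  {"translation":[-0.8,0,0],"turn":[0,0,0]},
  {"translation":[-1.6,0,0],"turn":[0,0,0]},
  {"translation":[-2.6,0,0],"turn":[0,0,0]},
  {"translation":[-3.7,0,0],"turn":[0,0,0]},
  {"translation":[-4.9,0,0],"turn":[0,0,0]},
  {"translation":[-6.1,0,0],"turn":[0,0,0]},
  {"translation":[-7,0,0],"turn":[0,0,0]},
  {"translation":[-7.4,0,0],"turn":[0,0,0]},
  {"translation":[-7.4,0,0],"turn":[0,0,0]},
], force=50)

```text
time_s: 15.97
ee_pos: [0.4851, -0.1062, 0.2531]
eef_rot: [0.404, 1.568, 0.101]
force: [-0.9, -0.2, -4.5]
grip_width: 0.0651
```

```bash
cat >> h.py <<'E'
CO=np.array([.5767,.3184,.0956]);CY=83.75
def ch(q):
    from fit import frame
    return CO+frame(np.radians(CY))@np.array(q)
E
python3 -c "
from h import *
st(); p=ch([-.14,0,.106]); print(p)
go(p,toolR(CY,12))
c=optics.get_calibration('wrist');W=optics.camera('wrist'); crop(W,170,160,470,385,2.5,'pics/w9.png')
"
```

```text
t 15.97 p [ 0.4851 -0.1062  0.2531] q [-2.900e-01  1.410e-01  1.593e+00  1.000e-03  1.405e+00 -1.557e+00] F [-0.9 -0.2 -4.5] w 0.0651 jaw yaw 72.61 y [0.299 0.954 0.001] x [ 0.003  0.    -1.   ]
[0.56419098 0.20418091 0.22839128]
translation [1.002, 12.794, -0.693] turn [-2.223, -0.205, -2.402] minrows 7.7
```

View pics/w9.png

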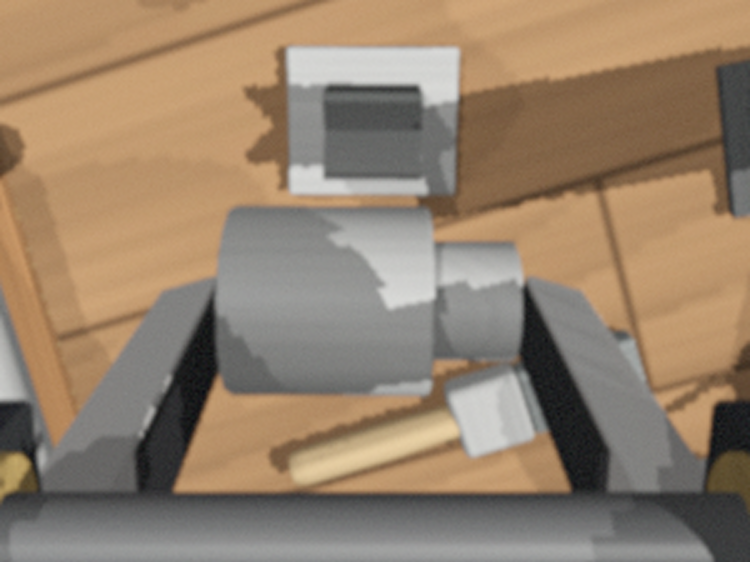

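Emit:
arm_command([
  {"translation":[-0.2,0.8,0],"turn":[-0.2,0,-0.2]},
  {"translation":[-0.2,2,-0.1],"turn":[-0.4,0,-0.4]},
  {"translation":[-0.2,3.4,-0.2],"turn":[-0.7,0,-0.8]},
  {"translation":[-0.2,4.9,-0.3],"turn":[-1,-0.1,-1.1]},
  {"translation":[-0.2,6.4,-0.4],"turn":[-1.3,-0.1,-1.4]},
  {"translation":[-0.2,7.9,-0.5],"turn":[-1.6,-0.1,-1.7]},
  {"translation":[-0.1,9.4,-0.6],"turn":[-1.9,-0.2,-2.1]},
  {"translation":[0.2,10.9,-0.65],"turn":[-2.1,-0.2,-2.3]},
  {"translation":[0.5,12.2,-0.69],"turn":[-2.22,-0.2,-2.4]},
  {"translation":[0.8,12.8,-0.69],"turn":[-2.22,-0.2,-2.4]},
  {"translation":[1,12.8,-0.69],"turn":[-2.22,-0.2,-2.4]},
  {"translation":[1,12.8,-0.69],"turn":[-2.22,-0.2,-2.4]},
])

```text
time_s: 17.02
ee_pos: [0.5629, 0.2048, 0.2229]
eef_rot: [-1.61, 1.359, -1.717]
force: [-0.1, -0.6, -4.6]
grip_width: 0.0649
```

Emit:
arm_command([
  {"translation":[0,0,0],"turn":[0,0,0]},
  {"translation":[0,0,0],"turn":[0,0,0]},
])

```text
time_s: 17.18
ee_pos: [0.5638, 0.2035, 0.2267]
eef_rot: [-1.587, 1.362, -1.697]
force: [0.4, -0.2, -3.9]
grip_width: 0.0651
```

```bash
python3 -c "
from h import *
import pickle
st(); from fit import frame
o=ctrl.get_obs(); print('in chute',(frame(np.radians(CY)).T@(o['ee_pos']-CO)).round(4))
go(ch([-.14,0,.106]),toolR(CY,12))
c=optics.get_calibration('wrist');W=optics.camera('wrist'); pickle.dump(c,open('w10.pkl','wb'));cv2.imwrite('pics/w10.png',W[:,:,::-1])
V=W.copy()
for y,z in [(.0295,.036),(-.0295,.036),(.0255,.036),(-.0255,.036),(-.0255,0)]:
    P=proj(c,np.array([ch([x,y,z]) for x in (-.285,-.02)])); cv2.line(V,tuple(int(a) for a in P[0]),tuple(int(a) for a in P[1]),(255,0,0),1)
P=proj(c,np.array([ch([x,0,.0]) for x in (-.285,)])); print(P)
cv2.imwrite('pics/w10o.png',V[:,:,::-1])
"
```

```text
t 17.18 p [0.5638 0.2035 0.2267] q [ 0.369  0.463  1.253 -0.184  1.527 -1.074] F [ 0.4 -0.2 -3.9] w 0.0651 jaw yaw 83.71 y [ 0.107  0.972 -0.207] x [-0.026 -0.206 -0.978]
in chute [-0.1403  0.0003  0.1042]
translation [-0.071, 0.013, 0.013] turn [-0.007, -0.041, -0.007] minrows 0.0
[[151.64343906 238.26853492]]
```

View pics/w10.png

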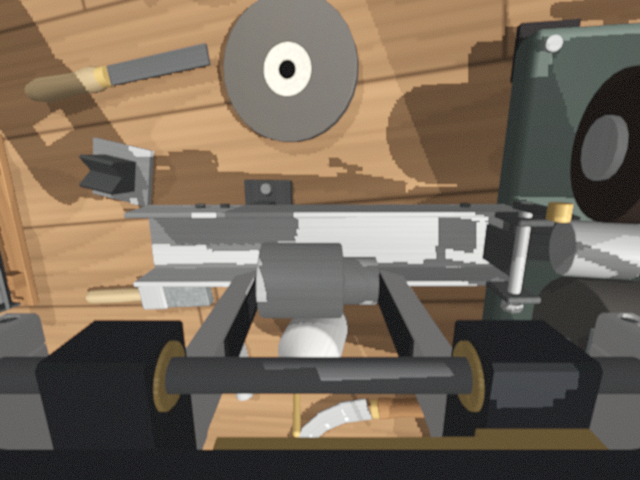

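View pics/w10o.png

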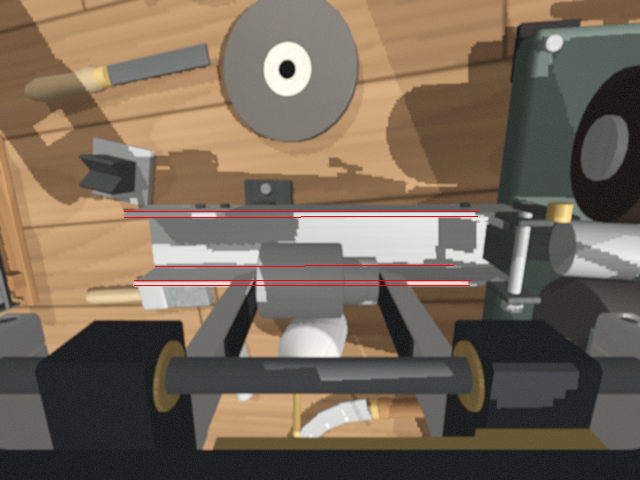

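```bash
python3 -c "
from h import *
V=cv2.imread('pics/w10o.png')[:,:,::-1];W=cv2.imread('pics/w10.png')[:,:,::-1]
a=cv2.resize(W[195:295,110:240],None,fx=3,fy=5,interpolation=2);b=cv2.resize(V[195:295,110:240],None,fx=3,fy=5,interpolation=0)
cv2.imwrite('pics/w10z.png',np.hstack([a,b])[:,:,::-1])
"
```

```text
(no output)
```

View pics/w10z.png

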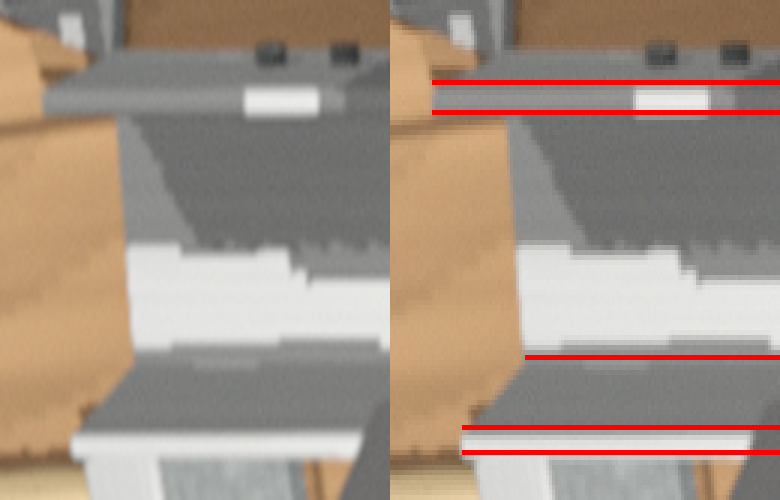

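Emit:
arm_command([
  {"translation":[0.4,0,0],"turn":[0,0,0]},
  {"translation":[0.9,0,0],"turn":[0,0,0]},
  {"translation":[1.4,0,0],"turn":[0,0,0]},
  {"translation":[1.8,0,0],"turn":[0,0,0]},
  {"translation":[2.1,0,0],"turn":[0,0,0]},
  {"translation":[2.35,0,0],"turn":[0,0,0]},
  {"translation":[2.55,0,0],"turn":[0,0,0]},
  {"translation":[2.7,0,0],"turn":[0,0,0]},
  {"translation":[2.8,0,0],"turn":[0,0,0]},
  {"translation":[2.8,0,0],"turn":[0,0,0]},
  {"translation":[2.8,0,0],"turn":[0,0,0]},
])

```text
time_s: 18.15
ee_pos: [0.5622, 0.1902, 0.1586]
eef_rot: [-1.584, 1.362, -1.693]
force: [0.0, 0.1, -4.1]
grip_width: 0.0656
```

```bash
cat >> h.py <<'E'
def cst():
    from fit import frame
    o=ctrl.get_obs(); C=frame(np.radians(CY)); print('in chute mm',((C.T@(o['ee_pos']-CO))*1000).round(1),'F chute',(C.T@o['force']).round(1),'w',o['grip_width'])
E
python3 -c "
from h import *
st();cst()
c=optics.get_calibration('wrist');W=optics.camera('wrist'); crop(W,150,180,470,380,2.4,'pics/w11.png')
"
```

```text
t 18.15 p [0.5622 0.1902 0.1586] q [ 0.35   0.496  1.364 -0.189  1.381 -1.067] F [ 0.   0.1 -4.1] w 0.0656 jaw yaw 83.77 y [ 0.106  0.973 -0.207] x [-0.025 -0.205 -0.978]
in chute mm [-139.3    0.5   34.8] F chute [ 0.9  0.  -4. ] w 0.06557451461257315
```

View pics/w11.png

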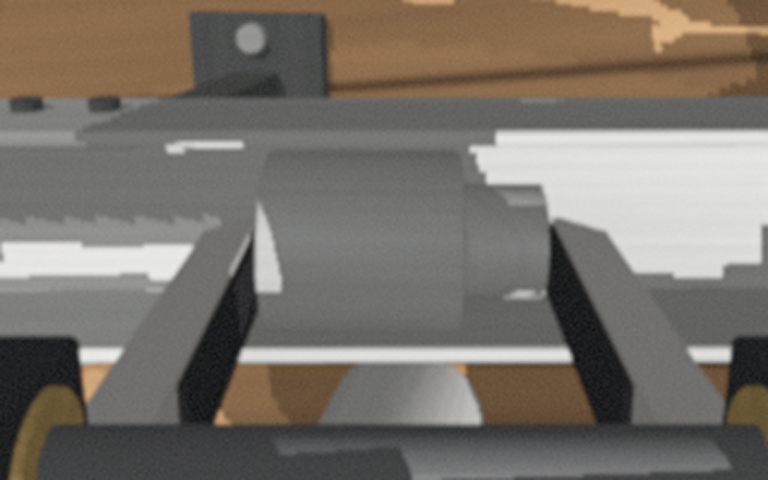

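Emit:
arm_command([
  {"translation":[0.06,0,0],"turn":[0,0,0]},
  {"translation":[0.12,0,0],"turn":[0,0,0]},
  {"translation":[0.18,0,0],"turn":[0,0,0]},
  {"translation":[0.23,0,0],"turn":[0,0,0]},
  {"translation":[0.26,0,0],"turn":[0,0,0]},
  {"translation":[0.26,0,0],"turn":[0,0,0]},
  {"translation":[0.26,0,0],"turn":[0,0,0]},
])

```text
time_s: 18.78
ee_pos: [0.5619, 0.1888, 0.152]
eef_rot: [-1.586, 1.362, -1.695]
force: [-0.1, -0.3, -5.0]
grip_width: 0.0655
```

```bash
python3 -c "
from h import *
cst()"
```

```text
in chute mm [-139.3    0.6   28. ] F chute [ 0.7  0.1 -5. ] w 0.06551326048051923
```

Emit:
arm_command([
  {"translation":[0.02,0,0],"turn":[0,0,0]},
  {"translation":[0.04,0,0],"turn":[0,0,0]},
  {"translation":[0.06,0,0],"turn":[0,0,0]},
  {"translation":[0.06,0,0],"turn":[0,0,0]},
])

```text
time_s: 19.12
ee_pos: [0.5618, 0.1885, 0.1504]
eef_rot: [-1.586, 1.362, -1.695]
force: [0.1, 0.4, -5.2]
grip_width: 0.0654
```

```bash
python3 -c "
from h import *
cst()"
```

```text
in chute mm [-139.3    0.6   26.4] F chute [ 1.5 -0.  -5. ] w 0.0653736410703251
```

Emit:
arm_command([
  {"translation":[0.02,0,0],"turn":[0,0,0]},
  {"translation":[0.04,0,0],"turn":[0,0,0]},
  {"translation":[0.04,0,0],"turn":[0,0,0]},
])

```text
time_s: 19.37
ee_pos: [0.5618, 0.1883, 0.1494]
eef_rot: [-1.586, 1.362, -1.695]
force: [0.5, -1.4, -4.8]
grip_width: 0.0653
```

```bash
python3 -c "
from h import *
cst()"
```

```text
in chute mm [-139.3    0.6   25.4] F chute [-0.3 -0.7 -4.9] w 0.06530453601533451
```

Emit:
arm_command([
  {"translation":[0.02,0,0],"turn":[0,0,0]},
  {"translation":[0.04,0,0],"turn":[0,0,0]},
  {"translation":[0.04,0,0],"turn":[0,0,0]},
])

```text
time_s: 19.62
ee_pos: [0.562, 0.1882, 0.1492]
eef_rot: [-1.581, 1.363, -1.69]
force: [-1.5, 1.0, 1.8]
grip_width: 0.065
```

```bash
python3 -c "
from h import *
cst()"
```

```text
in chute mm [-139.3    0.4   25.2] F chute [0.5 1.6 1.9] w 0.0650322571952715
```

Emit:
arm_command([
  {"translation":[0.015,0,0],"turn":[0,0,0]},
  {"translation":[0.015,0,0],"turn":[0,0,0]},
  {"translation":[0.015,0,0],"turn":[0,0,0]},
], force=10)

```text
time_s: 19.87
ee_pos: [0.5622, 0.1883, 0.1491]
eef_rot: [-1.578, 1.363, -1.687]
force: [-0.5, 2.1, 5.1]
grip_width: 0.0657
```

Emit:
arm_command([
  {"translation":[0,0,0],"turn":[0,0,0]},
  {"translation":[0,0,0],"turn":[0,0,0]},
  {"translation":[0,0,0],"turn":[0,0,0]},
  {"translation":[0,0,0],"turn":[0,0,0]},
  {"translation":[0,0,0],"turn":[0,0,0]},
  {"translation":[0,0,0],"turn":[0,0,0]},
], gripper=86)

```text
time_s: 20.37
ee_pos: [0.5618, 0.188, 0.1481]
eef_rot: [-1.586, 1.362, -1.695]
force: [0.4, -0.4, 0.9]
grip_width: 0.086
```

```bash
python3 -c "
from h import *
st();cst()
c=optics.get_calibration('wrist');W=optics.camera('wrist'); crop(W,150,180,470,380,2.4,'pics/w12.png')
"
```

```text
t 20.37 p [0.5618 0.188  0.1481] q [ 0.347  0.503  1.379 -0.19   1.359 -1.066] F [ 0.4 -0.4  0.9] w 0.0860 jaw yaw 83.77 y [ 0.106  0.973 -0.207] x [-0.026 -0.206 -0.978]
in chute mm [-139.3    0.6   24.1] F chute [-0.5 -0.4  0.8] w 0.08598069722367181
```

View pics/w12.png

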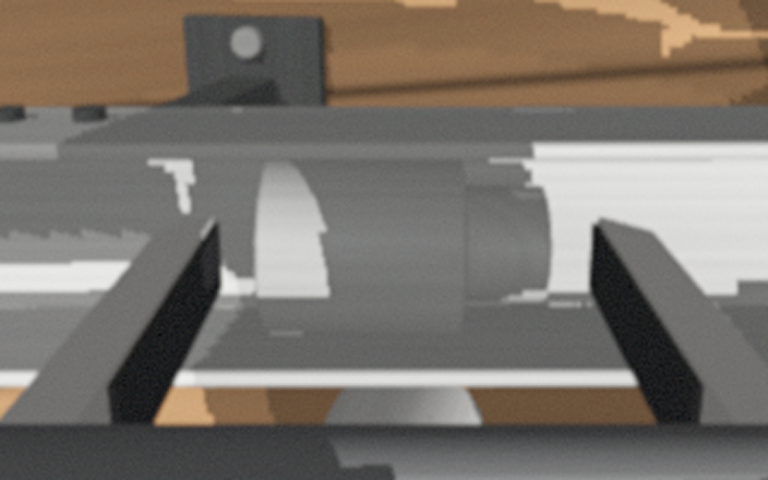

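Emit:
arm_command([
  {"translation":[-0.3,0,0],"turn":[0,0,0]},
  {"translation":[-0.9,0,0],"turn":[0,0,0]},
  {"translation":[-1.7,0,0],"turn":[0,0,0]},
  {"translation":[-2.5,0,0],"turn":[0,0,0]},
  {"translation":[-2.8,-0.8,0],"turn":[0,0,0]},
  {"translation":[-2.8,-1.6,0],"turn":[0,0,0]},
  {"translation":[-2.8,-2.3,0],"turn":[0,0,0]},
  {"translation":[-2.8,-2.3,0],"turn":[0,0,0]},
  {"translation":[-2.8,-2.3,0],"turn":[0,0,0]},
  {"translation":[-2.8,-2.3,0],"turn":[0,0,0]},
  {"translation":[-2.8,-2.3,0],"turn":[0,0,0]},
  {"translation":[-2.8,-2.3,0],"turn":[0,0,0]},
])

```text
time_s: 21.42
ee_pos: [0.5574, 0.1472, 0.2283]
eef_rot: [-1.588, 1.362, -1.696]
force: [0.0, -0.1, 0.6]
grip_width: 0.0859
```

Emit:
arm_command([
  {"translation":[0,0,0],"turn":[0,0,0]},
  {"translation":[0,0,0],"turn":[0,0,0]},
  {"translation":[0,0,0],"turn":[0,0,0]},
  {"translation":[0,0,0],"turn":[0,0,0]},
  {"translation":[0,0,0],"turn":[0,0,0]},
  {"translation":[0,0,0],"turn":[0,0,0]},
  {"translation":[0,0,0],"turn":[0,0,0]},
  {"translation":[0,0,0],"turn":[0,0,0]},
  {"translation":[0,0,0],"turn":[0,0,0]},
  {"translation":[0,0,0],"turn":[0,0,0]},
  {"translation":[0,0,0],"turn":[0,0,0]},
  {"translation":[0,0,0],"turn":[0,0,0]},
], gripper=0)

```text
time_s: 22.42
ee_pos: [0.5575, 0.1465, 0.2286]
eef_rot: [-1.585, 1.362, -1.694]
force: [0.6, -0.3, -0.8]
grip_width: 0.0095
```

```bash
python3 -c "
from h import *
import pickle
st();cst()
c=optics.get_calibration('wrist');W=optics.camera('wrist');cv2.imwrite('pics/w13.png',W[:,:,::-1]); pickle.dump(c,open('w13.pkl','wb'))
for n in ['bush','bush_nose','bush_butt']:
    r=models.mark_of(n,'wrist'); print(n,[(np.round(x['at'],1).tolist(),round(x['score'],2)) for x in r][:5])
for x in (-172.3,-126.3,-106.3): print(x,proj(c,ch([x/1000,0,.044])).round(1))
"
```

```text
t 22.42 p [0.5575 0.1465 0.2286] q [ 0.284  0.398  1.34  -0.192  1.489 -1.154] F [ 0.6 -0.3 -0.8] w 0.0095 jaw yaw 83.77 y [ 0.106  0.973 -0.207] x [-0.026 -0.206 -0.978]
in chute mm [-196.9    0.4   94.1] F chute [-0.  -0.6 -0.8] w 0.00953799643289123
bush []
bush_nose [([434.9, 247.9], 0.89), ([351.2, 251.4], 0.67)]
bush_butt [([353.6, 251.7], 0.71)]
-172.3 [[351.9 256.7]]
-126.3 [[415.9 256.7]]
-106.3 [[443.8 256.6]]
```

View pics/w13.png

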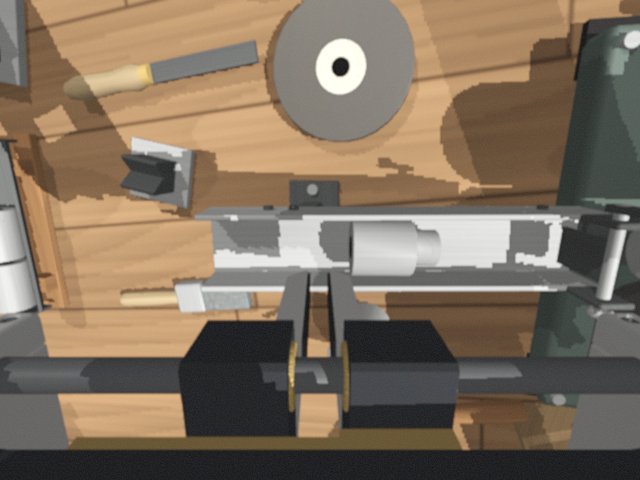

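Emit:
arm_command([
  {"translation":[0.5,0,0],"turn":[0,0,0]},
  {"translation":[1.2,0,0],"turn":[0,0,0]},
  {"translation":[1.9,0,0],"turn":[0,0,0]},
  {"translation":[2.4,0,0],"turn":[0,0,0]},
  {"translation":[2.7,0,0],"turn":[0,0,0]},
  {"translation":[2.73,0,0],"turn":[0,0,0]},
  {"translation":[2.73,0,0],"turn":[0,0,0]},
  {"translation":[2.73,0,0],"turn":[0,0,0]},
])

```text
time_s: 23.28
ee_pos: [0.5561, 0.1327, 0.1627]
eef_rot: [-1.58, 1.363, -1.689]
force: [0.7, -0.5, 0.9]
grip_width: 0.0004
```

```bash
python3 -c "
from h import *
st();cst()
c=optics.get_calibration('wrist');W=optics.camera('wrist'); crop(W,200,180,520,380,2.4,'pics/w14.png')
"
```

```text
t 23.28 p [0.5561 0.1327 0.1627] q [ 0.262  0.434  1.444 -0.198  1.346 -1.147] F [ 0.7 -0.5  0.9] w 0.0004 jaw yaw 83.76 y [ 0.106  0.973 -0.207] x [-0.024 -0.205 -0.978]
in chute mm [-196.7    0.2   26.8] F chute [-0.6 -0.8  0.8] w 0.00043349201080450584
```

View pics/w14.png

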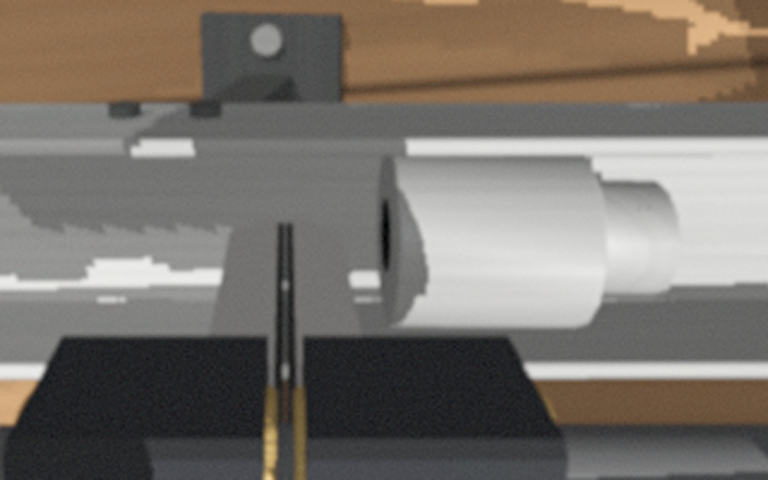

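Emit:
arm_command([
  {"translation":[0,0.25,0],"turn":[0,0,0]},
  {"translation":[0,0.5,0],"turn":[0,0,0]},
  {"translation":[0,0.8,0],"turn":[0,0,0]},
  {"translation":[0,1.15,0],"turn":[0,0,0]},
  {"translation":[0,1.5,0],"turn":[0,0,0]},
  {"translation":[0,1.85,0],"turn":[0,0,0]},
  {"translation":[0,2.2,0],"turn":[0,0,0]},
  {"translation":[0,2.55,0],"turn":[0,0,0]},
  {"translation":[0,2.9,0],"turn":[0,0,0]},
  {"translation":[0,3.2,0],"turn":[0,0,0]},
  {"translation":[0,3.4,0],"turn":[0,0,0]},
  {"translation":[0,3.4,0],"turn":[0,0,0]},
])

```text
time_s: 24.33
ee_pos: [0.5645, 0.2164, 0.1435]
eef_rot: [-1.589, 1.362, -1.697]
force: [1.2, 0.2, 0.5]
grip_width: 0.0006
```

```bash
python3 -c "
from h import *
st();cst()
c=optics.get_calibration('wrist');W=optics.camera('wrist'); crop(W,240,180,560,380,2.4,'pics/w15.png')
"
```

```text
t 24.33 p [0.5645 0.2164 0.1435] q [ 0.387  0.539  1.336 -0.185  1.374 -1.03 ] F [1.2 0.2 0.5] w 0.0006 jaw yaw 83.84 y [ 0.105  0.973 -0.207] x [-0.026 -0.205 -0.978]
in chute mm [-110.4    1.    25.5] F chute [ 0.3 -1.2  0.5] w 0.0006086681697276678
```

View pics/w15.png

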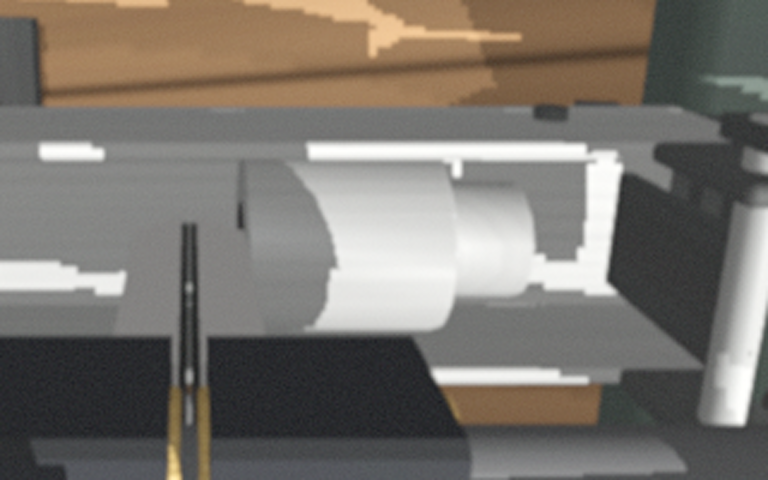

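Emit:
arm_command([
  {"translation":[0,0.2,0],"turn":[0,0,0]},
  {"translation":[0,0.4,0],"turn":[0,0,0]},
  {"translation":[0,0.6,0],"turn":[0,0,0]},
  {"translation":[0,0.75,0],"turn":[0,0,0]},
  {"translation":[0,0.85,0],"turn":[0,0,0]},
  {"translation":[0,0.9,0],"turn":[0,0,0]},
  {"translation":[0,0.9,0],"turn":[0,0,0]},
])

```text
time_s: 24.97
ee_pos: [0.5671, 0.2373, 0.1394]
eef_rot: [-1.586, 1.362, -1.695]
force: [-0.1, -1.7, -0.3]
grip_width: 0.0005
```

```bash
python3 -c "
from h import *
st();cst()
c=optics.get_calibration('wrist');W=optics.camera('wrist'); crop(W,240,180,560,380,2.4,'pics/w16.png')
S=optics.camera('scene');crop(S,380,330,520,450,5,'pics/s16.png')
"
```

```text
t 24.97 p [0.5671 0.2373 0.1394] q [ 0.416  0.568  1.301 -0.182  1.384 -1.002] F [-0.1 -1.7 -0.3] w 0.0005 jaw yaw 83.79 y [ 0.106  0.973 -0.207] x [-0.026 -0.205 -0.978]
in chute mm [-89.    0.7  25.8] F chute [-1.6 -0.1 -0.6] w 0.0005400142924818346
```

View pics/w16.png

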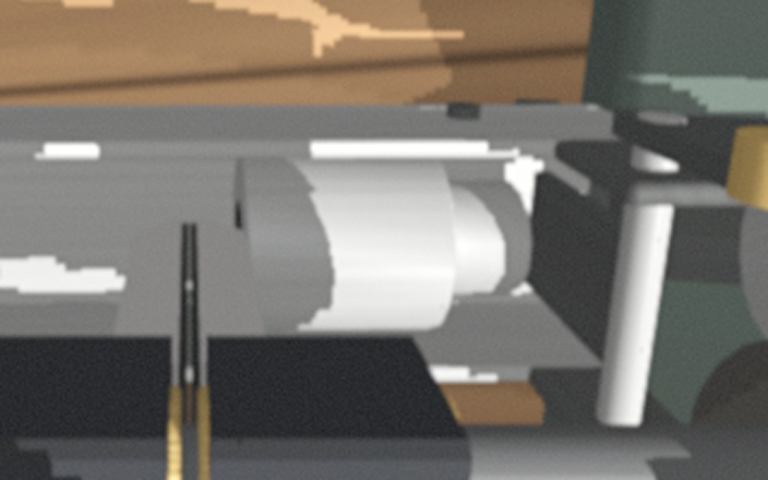

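View pics/s16.png

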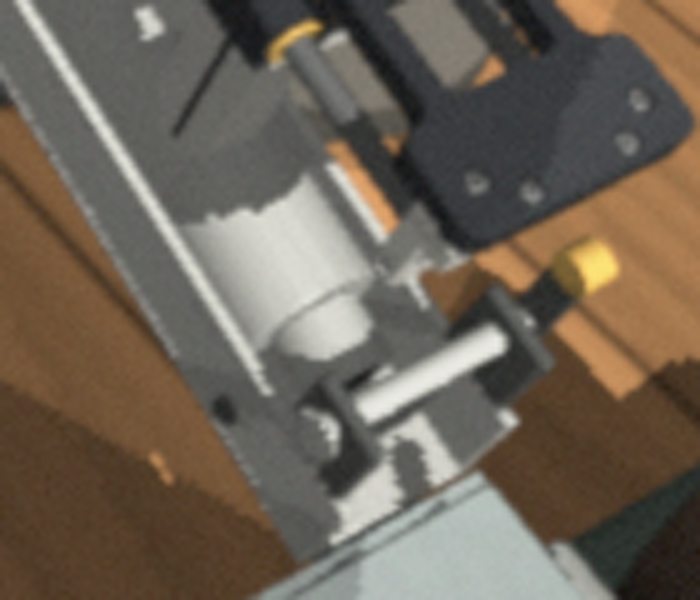

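Emit:
arm_command([
  {"translation":[0,0.08,0],"turn":[0,0,0]},
  {"translation":[0,0.16,0],"turn":[0,0,0]},
  {"translation":[0,0.22,0],"turn":[0,0,0]},
  {"translation":[0,0.22,0],"turn":[0,0,0]},
])

```text
time_s: 25.4
ee_pos: [0.5677, 0.2426, 0.1383]
eef_rot: [-1.585, 1.362, -1.694]
force: [-0.4, -1.8, 2.1]
grip_width: 0.0008
```

```bash
python3 -c "
from h import *
cst()"
```

```text
in chute mm [-83.5   0.7  26. ] F chute [-2.3  0.1  1.7] w 0.0007668940398826242
```

Estimated nose −5 mm. Creep in ~1 mm steps.

Emit:
arm_command([
  {"translation":[0,0.04,0],"turn":[0,0,0]},
  {"translation":[0,0.08,0],"turn":[0,0,0]},
  {"translation":[0,0.08,0],"turn":[0,0,0]},
])

```text
time_s: 25.65
ee_pos: [0.568, 0.2444, 0.138]
eef_rot: [-1.585, 1.362, -1.694]
force: [0.4, -2.3, 2.7]
grip_width: 0.0008
```

Emit:
arm_command([
  {"translation":[0,0.04,0],"turn":[0,0,0]},
  {"translation":[0,0.04,0],"turn":[0,0,0]},
  {"translation":[0,0.04,0],"turn":[0,0,0]},
])

```text
time_s: 25.9
ee_pos: [0.568, 0.2453, 0.1377]
eef_rot: [-1.586, 1.362, -1.695]
force: [0.0, -3.4, 1.5]
grip_width: 0.0007
```

```bash
python3 -c "
from h import *
cst()"
```

```text
in chute mm [-80.7   0.6  25.9] F chute [-3.6 -0.4  0.8] w 0.0007406484776372999
```

Emit:
arm_command([
  {"translation":[0,0.04,0],"turn":[0,0,0]},
  {"translation":[0,0.04,0],"turn":[0,0,0]},
  {"translation":[0,0.04,0],"turn":[0,0,0]},
])

```text
time_s: 26.15
ee_pos: [0.5682, 0.2463, 0.1376]
eef_rot: [-1.586, 1.362, -1.695]
force: [0.2, -2.8, 2.0]
grip_width: 0.0008
```

```bash
python3 -c "
from h import *
cst()
S=optics.camera('scene');crop(S,400,360,520,450,6,'pics/s17.png')
c=optics.get_calibration('wrist');W=optics.camera('wrist'); crop(W,400,220,500,300,7,'pics/w17.png')
print(proj(c,ch([0,0,.022])),proj(c,ch([0,0,.036])),proj(c,ch([0,.014,.022])))
"
```

```text
in chute mm [-79.7   0.6  26. ] F chute [-3.1 -0.5  1.4] w 0.0007932305660542857
[[453.20558279 280.59954147]] [[462.93414103 289.95692828]] [[455.60974197 257.89429468]]
```

View pics/s17.png

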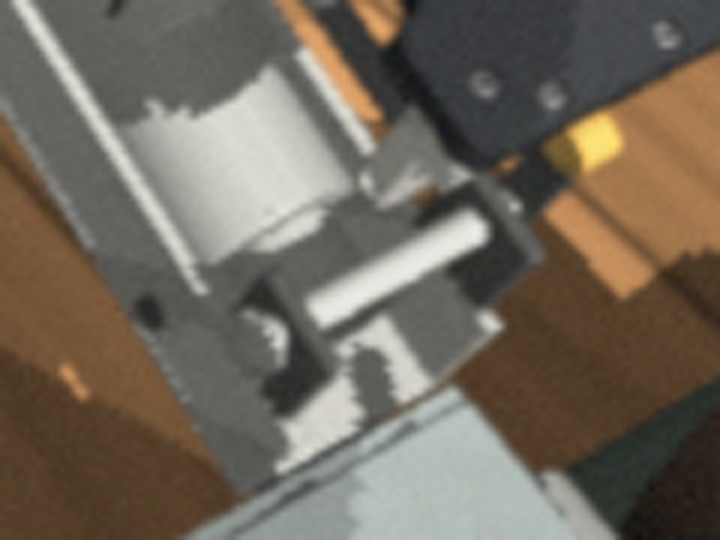

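View pics/w17.png

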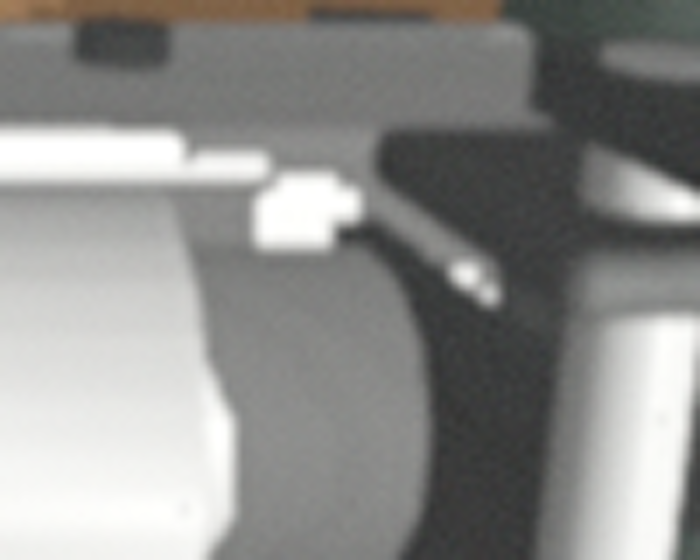

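Emit:
arm_command([
  {"translation":[0,0.04,0],"turn":[0,0,0]},
  {"translation":[0,0.04,0],"turn":[0,0,0]},
  {"translation":[0,0.04,0],"turn":[0,0,0]},
])

```text
time_s: 26.5
ee_pos: [0.5683, 0.2466, 0.1375]
eef_rot: [-1.586, 1.361, -1.695]
force: [-0.8, -6.4, 4.0]
grip_width: 0.0008
```

```bash
python3 -c "
from h import *
cst()"
```

```text
in chute mm [-79.4   0.5  26. ] F chute [-7.2  0.1  2.6] w 0.0007895305877722186
```

Emit:
arm_command([
  {"translation":[0,-0.2,0],"turn":[0,0,0]},
  {"translation":[0,-0.5,0],"turn":[0,0,0]},
  {"translation":[0,-0.8,0],"turn":[0,0,0]},
  {"translation":[-0.5,-0.8,0],"turn":[0,0,0]},
  {"translation":[-1.5,-1,0],"turn":[0,0,0]},
  {"translation":[-2.8,-1.5,0],"turn":[0,0,0]},
  {"translation":[-4,-2.5,0],"turn":[0,0,0]},
  {"translation":[-4.5,-3.5,0],"turn":[0,0,0]},
  {"translation":[-4.5,-3.5,0],"turn":[0,0,0]},
  {"translation":[-4.5,-3.5,0],"turn":[0,0,0]},
])

```text
time_s: 27.33
ee_pos: [0.562, 0.1844, 0.2664]
eef_rot: [-1.577, 1.363, -1.688]
force: [-0.1, -0.1, -0.4]
grip_width: 0.0005
```

```bash
python3 -c "
from h import *
st();cst()
c=optics.get_calibration('wrist');W=optics.camera('wrist');cv2.imwrite('pics/w18.png',W[:,:,::-1]);crop(W,380,180,540,300,5,'pics/w18c.png')
for n in ['bush_nose','bush_butt','bush','stop_face']:
    r=models.mark_of(n,'wrist'); print(n,[(np.round(x['at'],1).tolist(),round(x['score'],2)) for x in r][:3])
for q in [(0,0,.022),(-.066,0,.044),(-.02,0,.044),(0,0,.036)]: print(q,proj(c,ch(q)).round(1))
S=optics.camera('scene');cv2.imwrite('pics/s18.png',S[:,:,::-1]);crop(S,380,330,520,450,5,'pics/s18c.png')
T=optics.camera('top');cv2.imwrite('pics/t18.png',T[:,:,::-1])
"
```

```text
t 27.33 p [0.562  0.1844 0.2664] q [ 0.341  0.42   1.223 -0.186  1.591 -1.114] F [-0.1 -0.1 -0.4] w 0.0005 jaw yaw 83.67 y [ 0.108  0.973 -0.206] x [-0.024 -0.205 -0.979]
in chute mm [-167.3    0.   139. ] F chute [ 0.   0.1 -0.5] w 0.0004661713517716139
bush_nose [([498.8, 232.9], 0.64), ([20.5, 274.0], 0.47), ([340.2, 306.9], 0.17)]
bush_butt [([428.5, 234.3], 0.95)]
bush [([466.4, 232.0], 0.92)]
stop_face [([503.1, 235.0], 0.6)]
(0, 0, 0.022) [[502.  233.7]]
(-0.066, 0, 0.044) [[437.5 240. ]]
(-0.02, 0, 0.044) [[491.9 239.9]]
(0, 0, 0.036) [[510.4 237.5]]
```

View pics/w18c.png

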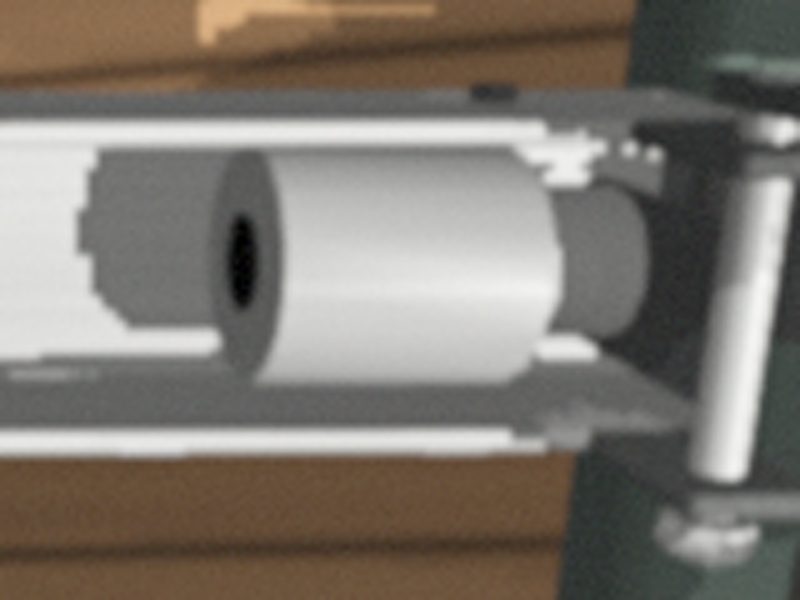

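View pics/s18c.png

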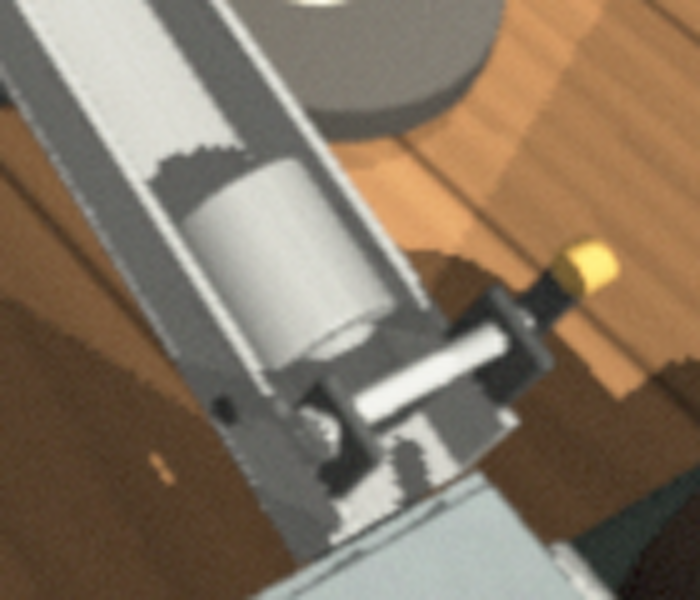

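View pics/t18.png

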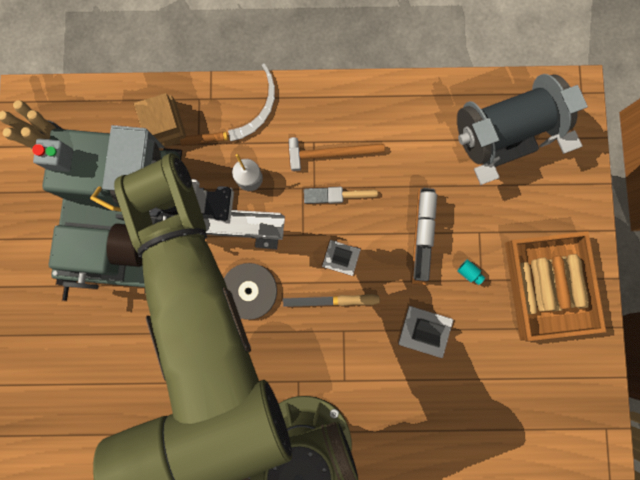

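```bash
python3 -c "
from h import *
st(); print(ctrl.hand_in())"
```

```text
t 27.68 p [0.5617 0.1857 0.2647] q [ 0.343  0.423  1.223 -0.186  1.591 -1.114] F [-0.7  0.6 -0.3] w 0.0005 jaw yaw 83.82 y [ 0.105  0.973 -0.208] x [-0.027 -0.206 -0.978]
the job is handed in; nothing more can be done
None
```

I took the stepped bush from the near end of the rack, rested it in the smaller V-block and regripped it by its ends. I then lowered it onto the chute floor with the spigot downhill and pushed it down with closed fingers until the spigot met the stop. I handed the job in at 27.7 s; no verdict was reported.

**At the stop:** In the last 1 mm step the push reaction rose from about 3 N to 7 N while the tool moved only 0.3 mm, which indicates contact. That is below the roughly 10 N that moves the stop. In the last wrist picture the shoulder and butt edges put the spigot end within about 1 mm of the stop face, and the flap looked shut.

**Bench:** In the last top view both plain bushes and the other things look where they started; I did not measure them individually. The arm is clear of everything.

**Disagreements:**
- The top camera placed the V-block about 4 mm from the wrist camera, and one chute corner I picked in its image disagreed with the chute fit by about 14 mm. I used the wrist-camera V-block and the wrist and scene fit for the chute, which matched the given sizes and its later overlay.
- The detector put the butt face about 7 px uphill of my predicted top edge of the butt. The two points differ in height, so I judged by the visible rim edge instead.

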